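Load the texture-roller stand and fit its carrying handle

TASK

The roller stand has to be made ready to carry to the sink. First lift the upside-down rinsing cup off the stand's metal post and stand it, still upside down, wholly on the round cork mat; next push every loose grey roller sleeve that is there fully down onto a spigot of the stand, one to a spigot (any spigot); last, turn the carrying handle until the slot in its hub faces the same way as the key rib on the metal post, and push it fully home on the post. Let go of everything, and leave the other things on the table undisturbed.

Things in the scene. Friction and masses are not known exactly. Their poses are not given: they have to be found in the camera images.
- stand: Heavy fixed plywood base, 90 (x) by 360 (y) by 15 high. On its top, in a row along its y axis: five upright wooden spigots at y = -150, -90, -30, +90, +150 and, at y = +30, a metal post with a key rib. Origin: centre of its underside on the table; z up, x across the row; its x axis is the direction in which the post's key rib points.
- spigot0 (a point): Foot of spigot 0 of the stand, on its axis, at the top face of the base (15 above the table). Round spigot, diameter 22, 40 high, its last 10 tapering to diameter 12. Axes as the stand's.
- spigot1 (a point): Foot of spigot 1 of the stand, on its axis, at the top face of the base (15 above the table). Round spigot, diameter 22, 40 high, its last 10 tapering to diameter 12. Axes as the stand's.
- spigot2 (a point): Foot of spigot 2 of the stand, on its axis, at the top face of the base (15 above the table). Round spigot, diameter 22, 40 high, its last 10 tapering to diameter 12. Axes as the stand's.
- spigot3 (a point): Foot of spigot 3 of the stand, on its axis, at the top face of the base (15 above the table). Round spigot, diameter 22, 40 high, its last 10 tapering to diameter 12. Axes as the stand's.
- spigot4 (a point): Foot of spigot 4 of the stand, on its axis, at the top face of the base (15 above the table). Round spigot, diameter 22, 40 high, its last 10 tapering to diameter 12. Axes as the stand's.
- post (a point): Metal post of the stand, on its axis at its shoulder (50 above the table, 35 above the base), where the handle's hub comes to rest. Below the shoulder a round pedestal of diameter 36; above it a round stub of diameter 22, 26 high (last 4 tapering to diameter 16), with a key rib 8 wide that reaches 17 from the axis towards the stand's +x, 22 high from the shoulder. Axes as the stand's.
- sleeve0: Texture-roller sleeve: a rigid grey plastic tube, outer diameter 46, bore 26 right through, 50 long, 60 g or so, standing on end on the table. Origin: centre of its lower end; z along its axis, up. It may be absent (None).
- sleeve1: Texture-roller sleeve: a rigid grey plastic tube, outer diameter 46, bore 26 right through, 50 long, 60 g or so, standing on end on the table. Origin: centre of its lower end; z along its axis, up. It may be absent (None).
- sleeve2: Texture-roller sleeve: a rigid grey plastic tube, outer diameter 46, bore 26 right through, 50 long, 60 g or so, standing on end on the table. Origin: centre of its lower end; z along its axis, up. It may be absent (None).
- sleeve3: Texture-roller sleeve: a rigid grey plastic tube, outer diameter 46, bore 26 right through, 50 long, 60 g or so, standing on end on the table. Origin: centre of its lower end; z along its axis, up. It may be absent (None).
- sleeve4: Texture-roller sleeve: a rigid grey plastic tube, outer diameter 46, bore 26 right through, 50 long, 60 g or so, standing on end on the table. Origin: centre of its lower end; z along its axis, up. It may be absent (None).
- handle: Dark wooden handle, 120 g, standing on its hub (diameter about 43, 41 high, open below). Cross bar on top: 110 long (its y), 16 thick (x), 20 high, from 41 to 61 above the origin. Hub socket: 32 deep, bore 26; a slot right through the wall on the +x side only (13 wide at the bore, 26 outside) takes the post's key rib. Origin: centre of the hub's lower end; z up.
- cup: Plain steel rinsing cup, straight-sided, upside down over the metal post, its rim on the stand's base: outer diameter 56, 70 high, wall 2, end 3 thick. Origin: centre of its lower (open) rim; z up towards the closed end. About 90 g.
- cork_mat: Fixed round cork mat on the table, diameter 110, 6 thick. Origin: centre of its underside.
- glue_jar: Bystander: white glue jar, diameter 40, 50 high, origin at the centre of its foot.
- paint_jar: Bystander: reddish-brown paint jar, diameter 40, 45 high, origin at the centre of its foot.

How it is judged:
By the outcome, as a careful person would: the job done as asked, in the order asked, and still so for the second after the job is handed in, with the robot touching nothing.
Of sleeve0, sleeve1, sleeve2, sleeve3, sleeve4 only 3 to 5 are there at a start; the rules pass over those that are not, and their reading is None.
At some moment in a run one of sleeve0, sleeve1, sleeve2, sleeve3, sleeve4 may be knocked a few centimetres aside while the robot is not near it.
Once in a run the grip may slacken for a moment while it holds something.
It also fails if it takes over 210 s, if anything falls off the work surface, if the arm or the gripper's body presses on something with over 40 N, if the wrist force passes 120 N, or if a joint passes its speed limit or range.

ROBOT

A 6-joint arm with a two-finger parallel gripper is mounted at the origin on the work surface. World frame = base frame: x ahead of the robot, y to its left, z up, the work surface at z = 0. Lengths are in mm, angles in degrees, forces in N, time in s.
With the tool pointing down it reaches from about 250 to 775 mm from the base axis. Payload 8.9 kg.
Tool frame: the origin (TCP) lies at the very end of the fingers, on their centre line; the grasp point (between the pads) lies 19 mm behind it (r.grasp_offset is the distance from the TCP to the grasp point, in mm); z points along the fingers, x is the direction in which the jaws open and shut, and the axes are right-handed (so a half turn about z gives the same grasp; the last joint's range is limited). The gripper opens to 85 mm and grips with 20 to 120 N. Pads are 22 mm wide; open, the fingers measure 114 mm over their backs; the gripper's body (76 mm by 85 mm) begins 54 mm behind the grasp point. The pads swing forward as they close: fully open they stand 13 mm farther back than shut.
Start: joints at [-73.298, 16.656, -8.789, 64.555, 0, 82.019], TCP at [219.24, -477.03, 231.305] pointing down, gripper open.
Joint ranges: [-144.48, 144.48], [-52.06, 99.96], [-74.48, 78.29], [-112.23, 115.85], [-86.99, 84.42], [-180, 180]. Speed limits (degrees/s): [127.2, 127.2, 159.86, 180, 180, 180].

INTERFACE

Orientations are given as a 3x3 rotation matrix whose columns are the frame's x, y, z axes.
In Python, from rig import r, eyes gives the robot as it stands.
- The arm moves only by the tool play_rows, never from a script. Its argument "rows" is text: rows parted by semicolons, each of 5 numbers parted by spaces: the shift along the tool's x, y, z in m, then the turn about the tool's z in degrees, then the closure in counts, from 0 (fully open) to 255 (shut). In form: tx ty tz yaw claw; .... A call has 1 to 8 rows; each row shifts and turns the pose as measured when the row begins, along the tool's axes as they then stand; what a row does not reach is not made up. A row lasts 1/10 s, in which the tool goes at most 50 mm and 8.59 degrees, less where a joint would pass 70% of its speed; a pose out of reach is approached as far as the arm can. A call is refused whole if a number of a shift passes 0.05 or a number of a turn 8.59, either way. A call with a gripper value outside its range is refused whole. The fingers move at their own pace and stop on an object; "newtons" is the grip in N (left out, the last holds). Time passes only in rows, so rows that do not move let the fingers close. It gives the time, the measured TCP pose, the force and the opening at its end, in the units of the state.
- r.state(): the state, without advancing time (a new reading comes with each control period).
- eyes.grab_frame(name): name is "scene" or "top"; returns the picture (420x560x3 uint8, red, green, blue); there is no depth.
- eyes.get_calibration(name): a dict with "intrinsics" (3x3 intrinsics, pixels), "dist" ([k1, k2, p1, p2, k3] as OpenCV has them; the pictures are not rectified), "xyz" and "rotation" of the camera in the world. Camera axes: x right, y up, looking along -z (the intrinsics and any distortion apply to the point x, -y, -z); pixel columns grow to the right and rows downward; lengths in mm; the calibration is good to about 2 mm. A picture is of the moment at which its call begins. get_calibration takes no time and is no camera call.
- r.finish_job(): hands the job in, once; it reports no verdict.
Trained networks look in the newest picture that a camera, given by its name, has taken for a name from the list of things; names that differ only in an ending like _2 or _b are one class to them, and where a whole thing is asked for, a point or a joint stands for the part that bears it (a point fixed in the world has none). Each returns a list of dicts, best first, with "score" (0 to 1); they miss things now and then, are a little off and sometimes report something else, mostly with a low value. They report only what shows in the picture. A call takes as long as a camera call.
- eyes.boxes_of(camera, label): "location" ([x, y, z] in mm, in the coordinates of the camera as it stood for that picture, good to about 4 mm: the middle of the surface that is visible of it).
- eyes.cut_out(camera, label): "region" (420x560 bool, what is visible of it).
The state is a dict: "time": time; "joint_pos": joint angles; "qd": joint speeds; "effort": joint torques, N m; "ee_pos": TCP position; "tcp_rot": TCP orientation; "wrist_force": force on the tool from outside, world axes, zero at the start; "ft_torque": the same for the moment, N m; "opening": finger opening in mm.
Only numpy, scipy, OpenCV 4.12 (cv2) and the standard library are available. Lean on these libraries where they do the work, as an engineer would, in place of code of your own. Each camera call takes 0.05 s, during which the arm holds its last target.

## Working session

There is one attempt and no reset: what is moved stays moved. The work goes in short steps, Python scripts to look and compute and a tool call to move; the robot and the scene stay as the last step left them, time stands still between calls to the robot, and variables do not carry over. Pictures are saved under pics/ and viewed, and the job is handed in when it is done.

Besides the shell and the picture viewer there is one more tool, called after "Emit:" as name(argument=value, ...), one argument or row to a line, values as JSON. play_rows: Moves the arm, as the interface text tells. Its arguments: {"type":"object","properties":{"rows":{"type":"string"},"newtons":{"type":"number"}},"required":["rows"]}

```bash
mkdir -p pics; ls
python3 - <<'E'
from rig import r, eyes
import cv2
s=r.state(); print(s)
for n in("scene","top"):
    im=eyes.grab_frame(n); cv2.imwrite(f"pics/a_{n}.png",im[:,:,::-1]); print(n,eyes.get_calibration(n))
E
```

```text
pics
{'time': 0.0, 'joint_pos': array([-7.32950296e+01,  1.66911453e+01, -8.83053296e+00,  6.45557764e+01,
       -5.71420779e-05,  8.20173840e+01]), 'qd': array([-0.02841626,  0.07210137,  0.05281421,  0.01924135, -0.10131231,
       -0.05281071]), 'effort': array([ 1.99037306e-03, -5.37141001e+01,  3.31377196e+01,  1.54586148e-02,
       -1.67221397e-04, -9.64352523e-06]), 'ee_pos': array([ 219.14030699, -476.58869667,  230.71570849]), 'tcp_rot': array([[ 4.17669968e-01, -9.08598727e-01, -3.89532918e-04],
       [-9.08597824e-01, -4.17670108e-01,  1.29450212e-03],
       [-1.33887924e-03, -1.86745898e-04, -9.99999086e-01]]), 'wrist_force': array([ 0.05824858,  0.03651044, -0.76700502]), 'ft_torque': array([ 0.02257117, -0.00813106, -0.0249128 ]), 'opening': 85.26044551432142}
scene {'intrinsics': array([[386.34506737,   0.        , 278.72792499],
       [  0.        , 386.34506737, 215.90745703],
       [  0.        ,   0.        ,   1.        ]]), 'dist': array([-0.01980927,  0.        ,  0.        ,  0.        ,  0.        ]), 'xyz': array([1173.11843271, -263.10668343,  549.80423491]), 'rotation': array([[ 0.38485742, -0.53177847,  0.7543848 ],
       [ 0.92286493,  0.20902926, -0.32346112],
       [ 0.01432117,  0.82068168,  0.57120616]])}
top {'intrinsics': array([[457.75273313,   0.        , 278.29430392],
       [  0.        , 457.75273313, 215.68071941],
       [  0.        ,   0.        ,   1.        ]]), 'dist': array([0.00927552, 0.        , 0.        , 0.        , 0.        ]), 'xyz': array([ 390.92654539,    5.34036902, 1067.62782377]), 'rotation': array([[-0.02184829,  0.99352524, -0.11149104],
       [-0.99973601, -0.0225046 , -0.00463144],
       [-0.00711052,  0.11136042,  0.99375465]])}
```

View pics/a_scene.png

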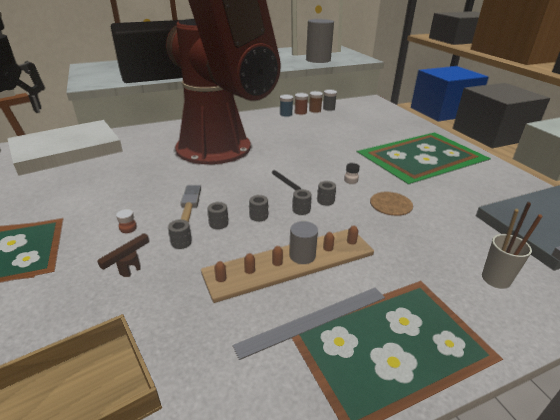

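View pics/a_top.png

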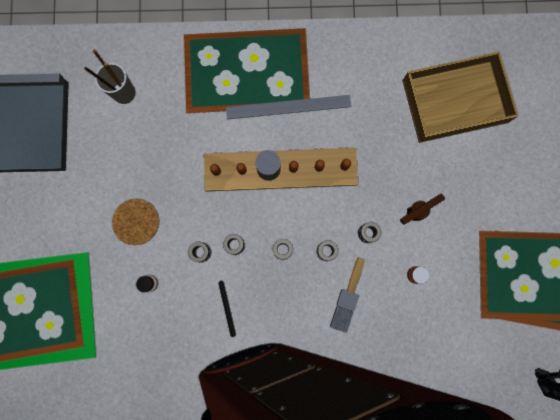

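```bash
cat > h.py <<'E'
import numpy as np, cv2
from scipy.optimize import minimize, least_squares
from rig import r, eyes
CAL={n:eyes.get_calibration(n) for n in("scene","top")}
F=np.diag([1.,-1,-1])
def cam(n):
    c=CAL[n]; R=(np.array(c['rotation'])@F).T; return R,-R@np.array(c['xyz']),np.array(c['intrinsics']),np.array(c['dist'])
def proj(n,P):
    R,t,K,d=cam(n); return cv2.projectPoints(np.atleast_2d(np.asarray(P,float)),cv2.Rodrigues(R)[0],t,K,d)[0][:,0]
def ray(n,uv):
    R,t,K,d=cam(n); p=cv2.undistortPoints(np.array([[uv]],float),K,d)[0,0]
    v=R.T@np.array([p[0],p[1],1]); return np.array(CAL[n]['xyz']),v/np.linalg.norm(v)
def onplane(n,uv,z):
    o,v=ray(n,uv); return o+v*(z-o[2])/v[2]
def tri(u1,u2):
    A=[];b=[]
    for n,u in(("scene",u1),("top",u2)):
        o,v=ray(n,u); M=np.eye(3)-np.outer(v,v); A.append(M); b.append(M@o)
    p=np.linalg.lstsq(np.vstack(A),np.hstack(b),rcond=None)[0]
    return p,[np.linalg.norm(A[i]@p-b[i]) for i in(0,1)]
def toworld(n,loc):
    return np.array(CAL[n]['rotation'])@np.array(loc)+np.array(CAL[n]['xyz'])
A_=np.linspace(0,2*np.pi,36,endpoint=False)
def cyl(x,y,z0,h,d):
    c=np.c_[x+d/2*np.cos(A_),y+d/2*np.sin(A_)]
    return np.vstack([np.c_[c,np.full(36,z0)],np.c_[c,np.full(36,z0+h)]])
def sil(n,P):
    return cv2.convexHull(proj(n,P).astype(np.float32))[:,0]
def mom(poly):
    m=cv2.moments(poly.astype(np.float32)); return np.array([m['m10']/m['m00'],m['m01']/m['m00']])
def cmask(m):
    ys,xs=np.nonzero(m); return np.array([xs.mean(),ys.mean()])
def snap(tag):
    o={}
    for n in("scene","top"):
        o[n]=eyes.grab_frame(n); cv2.imwrite(f"pics/{tag}_{n}.png",o[n][:,:,::-1])
    return o
E
python3 - <<'E'
from h import *
snap('b')
for lab in("sleeve0","cup","handle","stand","cork_mat","glue_jar","paint_jar"):
  for n in("scene","top"):
    for d in eyes.boxes_of(n,lab): print(lab,n,round(d['score'],2),toworld(n,d['location']).round(0))
    for d in eyes.cut_out(n,lab): m=d['region'];print('  cut',round(d['score'],2),cmask(m).round(1),m.sum())
print(r.state()['time'])
E
```

```text
sleeve0 scene 0.97 [ 479. -204.   38.]
sleeve0 scene 0.96 [461. 103.  34.]
sleeve0 scene 0.96 [444. 183.  37.]
sleeve0 scene 0.91 [450.  -8.  37.]
sleeve0 scene 0.81 [ 445. -107.   44.]
  cut 0.98 [258.4 207.4] 403
  cut 0.92 [326.1 192.5] 394
  cut 0.88 [301.3 201.3] 461
  cut 0.87 [217.4 215. ] 487
  cut 0.58 [179.2 233.4] 600
sleeve0 top 0.85 [441. 113.  53.]
sleeve0 top 0.78 [ 462. -195.   50.]
sleeve0 top 0.65 [435.   0.  51.]
sleeve0 top 0.65 [429. 187.  50.]
sleeve0 top 0.61 [425. -99.  50.]
  cut 0.9 [369.7 231.8] 332
  cut 0.79 [233.9 244.1] 311
  cut 0.76 [199.6 251.2] 367
  cut 0.55 [326.7 250.5] 305
  cut 0.48 [282.5 248.9] 255
cup scene 0.71 [638.  16.  73.]
  cut 0.75 [302.4 241.6] 1063
cup top 0.56 [611.  28.  89.]
cup top 0.17 [365. 306.  47.]
  cut 0.89 [268.3 164.5] 607
  cut 0.43 [281.4 169.4] 5212
handle scene 0.85 [ 526. -312.   52.]
handle scene 0.38 [ 480. -203.   40.]
  cut 0.73 [124.7 255.6] 957
handle top 0.9 [ 511. -308.   66.]
  cut 0.62 [135.8 221.1] 1766
  cut 0.58 [420.6 209.2] 545
stand scene 0.84 [629. -39.  15.]
  cut 0.56 [281.3 264.5] 5335
  cut 0.26 [301.3 201.7] 399
stand top 0.62 [614. -19.  17.]
  cut 0.57 [281.2 169.3] 5414
cork_mat scene 0.83 [511. 340.   6.]
  cut 0.57 [391.1 203. ] 816
  cut 0.52 [280.9 264.7] 5181
cork_mat top 0.92 [507. 343.   8.]
  cut 0.92 [135.5 221.3] 1713
glue_jar scene 0.8 [375. 297.  32.]
glue_jar scene 0.39 [ 442. -106.   44.]
  cut 0.63 [351.4 173.3] 250
  cut 0.36 [257.9 207.5] 470
glue_jar top 0.79 [363. 304.  48.]
  cut 0.66 [147.  283.4] 332
  cut 0.2 [282.5 169.3] 5160
paint_jar scene 0.8 [ 382. -305.   33.]
paint_jar scene 0.39 [630. -38.  15.]
  cut 0.67 [126.1 221. ] 352
paint_jar top 0.21 [616. -16.  19.]
  cut 0.71 [417.4 274.6] 321
1.6
```

```bash
cat >> h.py <<'E'
def fill(m):
    cs,_=cv2.findContours(m.astype(np.uint8),cv2.RETR_EXTERNAL,cv2.CHAIN_APPROX_NONE)
    c=max(cs,key=cv2.contourArea); o=np.zeros(m.shape,np.uint8); cv2.drawContours(o,[c],-1,1,-1); return o
def fitc(n,m,z0,h,d,g):
    c=cmask(fill(m)); return least_squares(lambda p:mom(sil(n,cyl(p[0],p[1],z0,h,d)))-c,g).x
def fitz(ms,mt,h,d,g):
    cs,ct=cmask(fill(ms)),cmask(fill(mt))
    return least_squares(lambda p:np.r_[mom(sil('scene',cyl(p[0],p[1],p[2],h,d)))-cs,mom(sil('top',cyl(p[0],p[1],p[2],h,d)))-ct],g)
E
cat > meas.py <<'E'
from h import *
def sleeves(z0=0):
    S=[];T=[]
    for n,L in(("scene",S),("top",T)):
        for d in eyes.cut_out(n,"sleeve0"):
            if d['score']<.3: continue
            g=onplane(n,cmask(d['region']),25)[:2]; x=fitc(n,d['region'],z0,50,46,g); L.append((x,d['region']))
    out=[]
    for x,m in T:
        c=min(S,key=lambda s:np.linalg.norm(s[0]-x),default=None)
        if c is not None and np.linalg.norm(c[0]-x)<25:
            f=fitz(c[1],m,50,46,np.r_[x,0]); print('top',x.round(1),'scene',c[0].round(1),'joint',f.x.round(1),'cost',round(f.cost,2))
        else: print('top only',x.round(1))
def one(lab,z0,h,d):
    for n in("scene","top"):
        D=eyes.cut_out(n,lab)
        if D:
            m=D[0]['region']; print(lab,n,fitc(n,m,z0,h,d,onplane(n,cmask(m),z0)[:2]).round(1),m.sum())
E
python3 - <<'E'
from h import *; from meas import *
snap('c'); sleeves()
one('cup',15,70,56); one('cork_mat',0,6,110); one('glue_jar',0,50,40); one('paint_jar',0,45,40)
for n in("scene","top"):
    m=fill(eyes.cut_out(n,'stand')[0]['region'])
    cs,_=cv2.findContours(m,cv2.RETR_EXTERNAL,cv2.CHAIN_APPROX_NONE); c=max(cs,key=cv2.contourArea)[:,0]
    np.save(f'stand_{n}.npy',m)
    P=np.array([onplane(n,q,15) for q in c.astype(float)])[:,:2].astype(np.float32)
    print(n,cv2.minAreaRect(P))
    cv2.imwrite(f'pics/stm_{n}.png',m*255)
b=cv2.imread('pics/c_top.png'); cv2.imwrite('pics/c_topz.png',cv2.resize(b[140:230,180:460],None,fx=2.8,fy=2.8,interpolation=cv2.INTER_CUBIC))
b=cv2.imread('pics/c_scene.png'); cv2.imwrite('pics/c_scz.png',cv2.resize(b[170:310,90:390],None,fx=2.6,fy=2.6,interpolation=cv2.INTER_CUBIC))
E
```

```text
top [ 463.7 -195.6] scene [ 463.3 -197.6] joint [ 463.7 -196.1    0. ] cost 0.27
top [426.6 -99.1] scene [422.4 -99.9] joint [426. -99.   0.] cost 0.63
top [429.3 191. ] scene [425.6 190.5] joint [429.3 191.    0. ] cost 0.56
top [446.2 111.7] scene [442.5 110.4] joint [446.1 111.8   0. ] cost 0.83
top [431.9   2.1] scene [4.285e+02 3.000e-01] joint [430.8   2.1   0. ] cost 0.7
cup scene [613.8  37.7] 1097
cup top [621.   32.4] 578
cork_mat scene [501.1 345.9] 836
cork_mat top [504.9 344.6] 1691
glue_jar scene [336.5 307. ] 276
glue_jar top [361.7 307.2] 332
paint_jar scene [ 366.3 -302.3] 388
paint_jar top [ 367.3 -300.3] 317
scene ((622.7833251953125, 6.01715087890625), (110.30572509765625, 375.65399169921875), 1.2464364767074585)
top ((620.1672973632812, 1.9586639404296875), (93.07759094238281, 357.0925598144531), 1.1386029720306396)
```

View pics/c_topz.png

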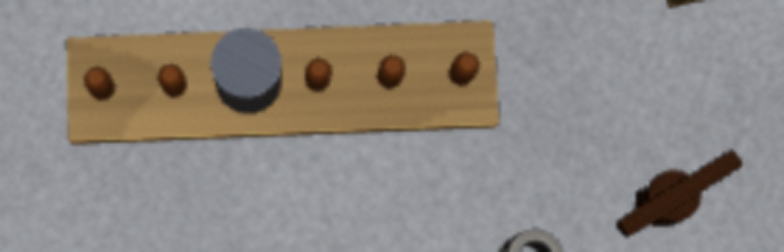

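View pics/c_scz.png

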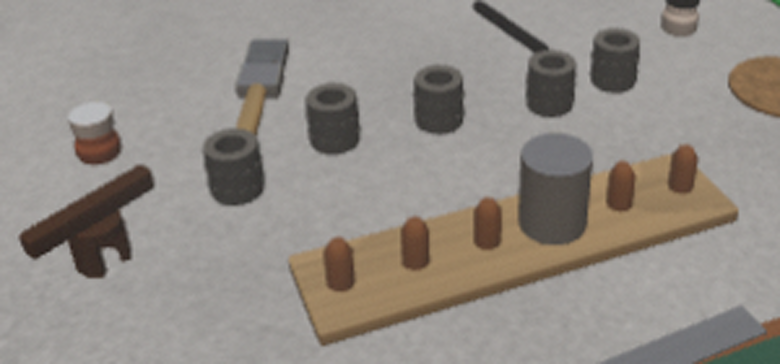

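```bash
sed -i 's/-c,g).x/-c,g,diff_step=2e-3,x_scale=10.).x/; s/-ct\],g)/-ct],g,diff_step=2e-3,x_scale=10.)/; s/P_\b/P/' h.py
sed -i 's/np.r_\[x,0\]/np.r_[x,10]/' meas.py
cat >> h.py <<'E'
class _O: pass
E
python3 - <<'E'
from h import *; from meas import *
snap('d'); sleeves()
one('cup',15,70,56); one('cork_mat',0,6,110); one('glue_jar',0,50,40); one('paint_jar',0,45,40)
# stand fit
from scipy.optimize import minimize
ms={n:np.load(f'stand_{n}.npy') for n in CAL}
def box(p):
    a=np.radians(p[2]);c,s=np.cos(a),np.sin(a)
    q=np.array([[45,180],[45,-180],[-45,-180],[-45,180]])@np.array([[c,s],[-s,c]])+p[:2]
    return np.vstack([np.c_[q,[0]*4],np.c_[q,[15]*4]])
def rend(n,p):
    o=np.zeros((420,560),np.uint8); cv2.fillConvexPoly(o,np.round(sil(n,box(p))*16).astype(np.int32),1,shift=4); return o
def f(p,ns): return sum((rend(n,p)!=ms[n]).sum() for n in ns)
# network mask includes cup/spigots? restrict to top first
for ns in(['top'],):
    b=minimize(f,[619,2,1.2],args=(ns,),method='Nelder-Mead',options=dict(initial_simplex=[[619,2,1.2],[624,2,1.2],[619,8,1.2],[619,2,4]])); print(ns,b.x.round(2),b.fun)
# colour mask
for n in CAL:
    im=cv2.imread(f'pics/d_{n}.png'); hsv=cv2.cvtColor(im,cv2.COLOR_BGR2HSV)
    dil=cv2.dilate(ms[n],np.ones((9,9)))
    m=((hsv[...,1]>70)&(hsv[...,2]>90)&(dil>0)).astype(np.uint8)
    cs,_=cv2.findContours(m,cv2.RETR_EXTERNAL,cv2.CHAIN_APPROX_NONE); c=max(cs,key=cv2.contourArea)
    h=cv2.convexHull(c); 
    o=np.zeros((420,560),np.uint8)
    if n=='top': cv2.fillConvexPoly(o,h,1); ms[n]=o
    print(n,m.sum(),o.sum())
    cv2.imwrite(f'pics/col_{n}.png',m*255)
b=minimize(f,[619,2,1.2],args=(['top'],),method='Nelder-Mead',options=dict(initial_simplex=[[619,2,1.2],[624,2,1.2],[619,8,1.2],[619,2,4]])); print('col top',b.x.round(2),b.fun)
im=cv2.imread('pics/d_scene.png');p=b.x
cv2.polylines(im,[np.round(proj('scene',box(p)[4:])*16).astype(np.int32)],True,(0,255,0),1,shift=4)
a=np.radians(p[2])
for yy in(-150,-90,-30,90,150):
    q=[p[0]-np.sin(a)*yy,p[1]+np.cos(a)*yy]
    for z in(15,55): 
        u=proj('scene',[[*q,z]])[0]; cv2.circle(im,tuple(np.round(u).astype(int)),1,(0,255,255),-1)
cv2.imwrite('pics/d_scz.png',cv2.resize(im[170:310,190:390],None,fx=3.9,fy=3.9,interpolation=cv2.INTER_CUBIC))
im=cv2.imread('pics/d_top.png')
cv2.polylines(im,[np.round(proj('top',box(p)[4:])*16).astype(np.int32)],True,(0,255,0),1,shift=4)
for yy in(-150,-90,-30,90,150):
    q=[p[0]-np.sin(a)*yy,p[1]+np.cos(a)*yy]
    for z in(55,): 
        u=proj('top',[[*q,z]])[0]; cv2.circle(im,tuple(np.round(u).astype(int)),1,(0,255,255),-1)
cv2.imwrite('pics/d_tpz.png',cv2.resize(im[140:230,190:390],None,fx=3.9,fy=3.9,interpolation=cv2.INTER_CUBIC))
E
```

```text
top only [431.2 189.8]
top [444.6 112.7] scene [441.6 112.1] joint [444.2 111.8   1.8] cost 0.14
top [431.6   2.1] scene [428.    0.6] joint [431.1   1.    1.8] cost 0.32
top [427.1 -98.7] scene [421.9 -99.3] joint [426.8 -99.3   3.1] cost 0.18
top [ 464.9 -193.7] scene [ 461.7 -197.7] joint [ 464.3 -195.8    1.2] cost 1.06
cup scene [617.2  29.9] 1099
cup top [620.6  31.1] 627
cork_mat scene [501.8 345.9] 804
cork_mat top [505.2 344.4] 1728
glue_jar scene [358.4 309.4] 260
glue_jar top [361.3 309.4] 309
paint_jar scene [ 364.1 -302.2] 429
paint_jar top [ 367.7 -299.9] 297
['top'] [621.11   2.08   1.1 ] 1059.0
scene 4824 0
top 4836 5910
col top [620.17   2.31   0.67] 252.0
```

View pics/d_scz.png

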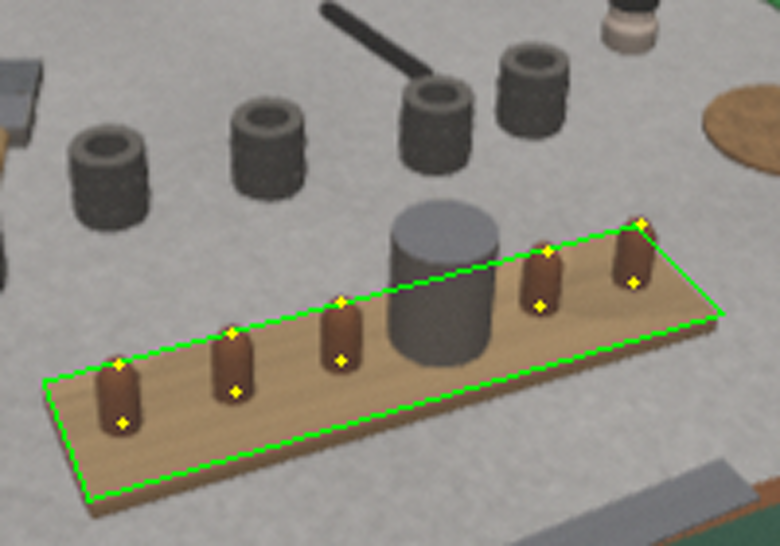

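View pics/d_tpz.png

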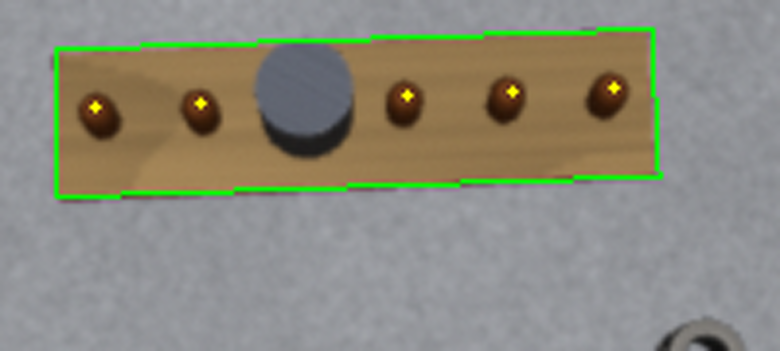

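```bash
cat > plan.py <<'E'
import sys
from h import *
def plan(x,y,z,ang,claw,step=45.,ystep=8.):
    s=r.state(); p=s['ee_pos']; R=s['tcp_rot']; a0=np.degrees(np.arctan2(R[1,0],R[0,0]))
    da=(ang-a0+180)%360-180; d=np.array([x,y,z])-p
    n=int(max(np.ceil(np.linalg.norm(d)/step),np.ceil(abs(da)/ystep),1)); rows=[]
    for i in range(n):
        a=np.radians(a0+da*i/n); w=d/n
        tx=np.cos(a)*w[0]+np.sin(a)*w[1]; ty=np.sin(a)*w[0]-np.cos(a)*w[1]
        rows.append(f"{tx/1000:.4f} {ty/1000:.4f} {-w[2]/1000:.4f} {-da/n:.2f} {claw:g}")
    print(f"t={s['time']:.2f} p={p.round(1)} a={a0:.2f} open={s['opening']:.1f} F={np.round(s['wrist_force'],1)} n={n} tilt={R[:2,2].round(4)}")
    for i in range(0,n,8): print("; ".join(rows[i:i+8]))
if __name__=="__main__": plan(*map(float,sys.argv[1:]))
E
python3 plan.py 619 31 200 1 0
```

```text
t=2.90 p=[ 219.2 -477.   231.3] a=-65.32 open=85.6 F=[ 0.6  0.  -0. ] n=15 tilt=[-0.  0.]
-0.0196 -0.0384 0.0021 -4.42 0; -0.0166 -0.0398 0.0021 -4.42 0; -0.0135 -0.0409 0.0021 -4.42 0; -0.0103 -0.0418 0.0021 -4.42 0; -0.0071 -0.0425 0.0021 -4.42 0; -0.0038 -0.0429 0.0021 -4.42 0; -0.0004 -0.0431 0.0021 -4.42 0; 0.0029 -0.0430 0.0021 -4.42 0
0.0062 -0.0427 0.0021 -4.42 0; 0.0095 -0.0420 0.0021 -4.42 0; 0.0127 -0.0412 0.0021 -4.42 0; 0.0158 -0.0401 0.0021 -4.42 0; 0.0188 -0.0388 0.0021 -4.42 0; 0.0218 -0.0372 0.0021 -4.42 0; 0.0246 -0.0354 0.0021 -4.42 0
```

Emit:
play_rows(
  rows="-0.0196 -0.0384 0.002 -4.42 0; -0.0166 -0.0398 0.002 -4.42 0; -0.0135 -0.0409 0.002 -4.42 0; -0.0103 -0.0418 0.002 -4.42 0; -0.0071 -0.0425 0.002 -4.42 0; -0.0038 -0.0429 0.002 -4.42 0; -0.0004 -0.0431 0.002 -4.42 0; 0.0029 -0.0430 0.002 -4.42 0",
)

```text
time: 3.7
ee_pos: [435.6, -200.5, 214.8]
tcp_rot: [[0.873, -0.488, 0.002], [-0.488, -0.873, -0.004], [0.004, 0.003, -1.0]]
wrist_force: [-0.0, -1.0, -0.2]
opening: 85.2
```

```bash
python3 plan.py 619 31 200 1 0
```

```text
t=3.70 p=[ 435.6 -200.5  214.8] a=-29.19 open=85.2 F=[-0.  -1.  -0.2] n=7 tilt=[ 0.0022 -0.0044]
0.0067 -0.0416 0.0021 -4.31 0; 0.0099 -0.0410 0.0021 -4.31 0; 0.0129 -0.0402 0.0021 -4.31 0; 0.0159 -0.0391 0.0021 -4.31 0; 0.0188 -0.0378 0.0021 -4.31 0; 0.0216 -0.0363 0.0021 -4.31 0; 0.0242 -0.0345 0.0021 -4.31 0
```

Emit:
play_rows(
  rows="0.0067 -0.0416 0.002 -4.31 0; 0.0099 -0.0410 0.002 -4.31 0; 0.0129 -0.0402 0.002 -4.31 0; 0.0159 -0.0391 0.002 -4.31 0; 0.0188 -0.0378 0.002 -4.31 0; 0.0216 -0.0363 0.002 -4.31 0; 0.0242 -0.0345 0.002 -4.31 0; 0 0 0 0 0",
)

```text
time: 4.5
ee_pos: [625.5, 48.6, 199.5]
tcp_rot: [[0.999, 0.047, 0.005], [0.047, -0.999, -0.005], [0.005, 0.005, -1.0]]
wrist_force: [-0.3, -0.5, -0.8]
opening: 85.3
```

```bash
python3 plan.py 619 31 120 1 0 30
python3 - <<'E'
from h import *
snap('e')
s=r.state();p=s['ee_pos'];R=s['tcp_rot']
for n in CAL:
    im=cv2.imread(f'pics/e_{n}.png'); u=proj(n,[p])[0]; print(n,u)
    c=np.round(u).astype(int); x0,y0=max(c[0]-100,0),max(c[1]-75,0)
    cr=cv2.resize(im[y0:y0+150,x0:x0+200],None,fx=3.9,fy=3.9,interpolation=cv2.INTER_CUBIC)
    v=np.round((u-[x0,y0]+.5)*3.9).astype(int); cv2.circle(cr,tuple(v),3,(0,255,255),-1)
    cv2.imwrite(f'pics/e_{n}z.png',cr)
E
```

```text
t=4.50 p=[625.5  48.6 199.5] a=2.71 open=85.3 F=[-0.3 -0.5 -0.8] n=3 tilt=[ 0.0054 -0.0046]
-0.0025 0.0058 0.0265 0.57 0; -0.0024 0.0058 0.0265 0.57 0; -0.0023 0.0058 0.0265 0.57 0
scene [315.62528978 178.3253422 ]
top [258.17880195 146.87152295]
```

View pics/e_scenez.png

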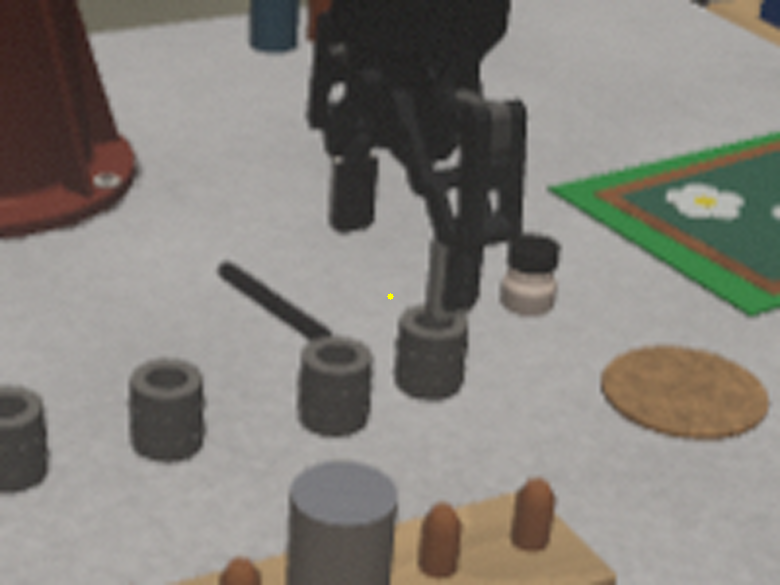

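View pics/e_topz.png

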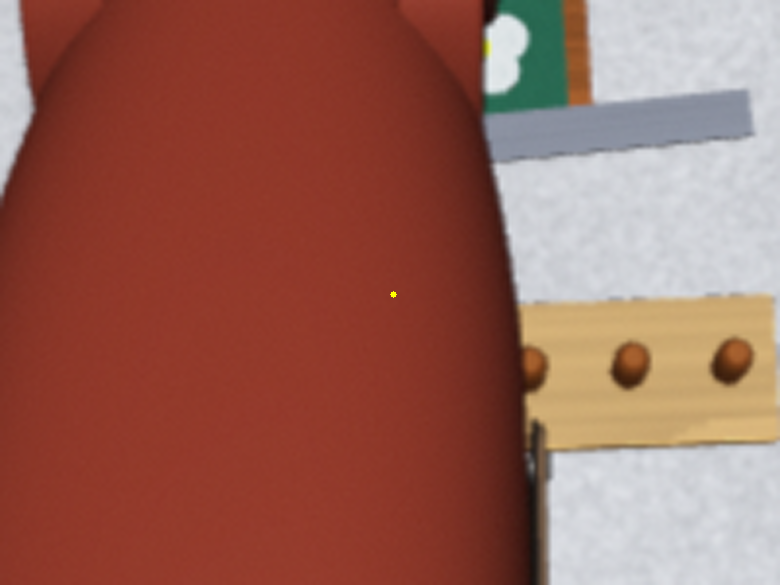

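```bash
python3 plan.py 619 31 110 1 0 30
```

```text
t=4.60 p=[623.5  45.5 199.8] a=2.41 open=85.1 F=[ 0.3 -0.3 -0.5] n=4 tilt=[ 0.004 -0.006]
-0.0013 0.0036 0.0224 0.35 0; -0.0013 0.0036 0.0224 0.35 0; -0.0012 0.0036 0.0224 0.35 0; -0.0012 0.0036 0.0224 0.35 0
```

Emit:
play_rows(
  rows="-0.0013 0.0036 0.0224 0.35 0; -0.0013 0.0036 0.0224 0.35 0; -0.0012 0.0036 0.0224 0.35 0; -0.0012 0.0036 0.0200 0.35 0; 0 0 0 0 0; 0 0 0 0 0",
)

```text
time: 5.2
ee_pos: [616.6, 23.2, 112.8]
tcp_rot: [[1.0, 0.006, 0.005], [0.006, -1.0, -0.008], [0.005, 0.008, -1.0]]
wrist_force: [0.5, -0.5, 0.3]
opening: 85.1
```

```bash
python3 plan.py 619 31 42 1 0 15
```

```text
t=5.20 p=[616.6  23.2 112.8] a=0.32 open=85.1 F=[ 0.5 -0.5  0.3] n=5 tilt=[ 0.0054 -0.0078]
0.0005 -0.0016 0.0142 -0.14 0; 0.0005 -0.0016 0.0142 -0.14 0; 0.0005 -0.0016 0.0142 -0.14 0; 0.0005 -0.0016 0.0142 -0.14 0; 0.0005 -0.0016 0.0142 -0.14 0
```

Emit:
play_rows(
  rows="0.002 -0.006 0 -0.5 0; 0 0 0 0 0; 0 0 0 0 0",
)

```text
time: 5.5
ee_pos: [620.1, 29.0, 116.1]
tcp_rot: [[1.0, 0.014, 0.009], [0.014, -1.0, -0.008], [0.009, 0.008, -1.0]]
wrist_force: [1.1, 0.4, 0.3]
opening: 85.5
```

```bash
python3 plan.py 619 31 42 1 0 15;python3 - <<'E'
from h import *
snap('f')
im=cv2.imread('pics/f_scene.png'); cv2.imwrite('pics/f_z.png',cv2.resize(im[150:300,200:400],None,fx=3.9,fy=3.9,interpolation=cv2.INTER_CUBIC))
E
```

```text
t=5.50 p=[620.1  29.  116.1] a=0.80 open=85.5 F=[1.1 0.4 0.3] n=5 tilt=[ 0.0094 -0.008 ]
-0.0002 -0.0004 0.0148 -0.04 0; -0.0002 -0.0004 0.0148 -0.04 0; -0.0002 -0.0004 0.0148 -0.04 0; -0.0002 -0.0004 0.0148 -0.04 0; -0.0002 -0.0004 0.0148 -0.04 0
```

View pics/f_z.png

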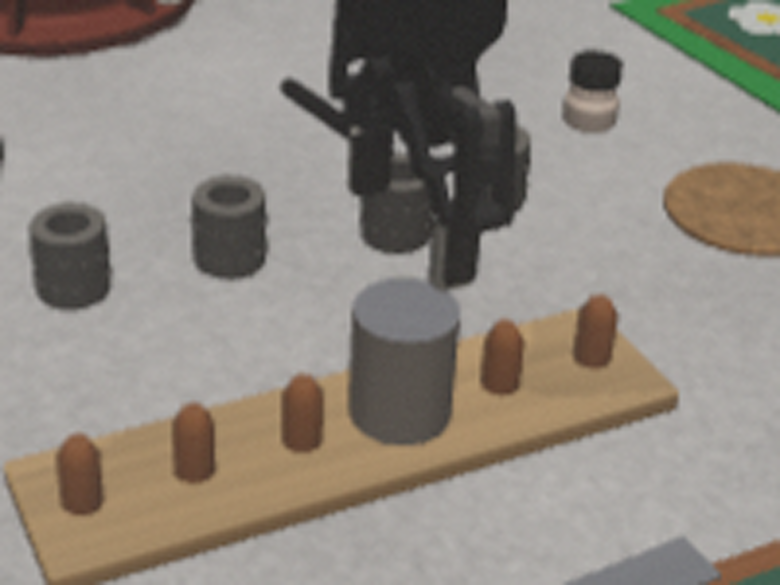

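Emit:
play_rows(
  rows="0 -0.0004 0.025 0 0; 0 -0.0004 0.025 0 0; 0 -0.0004 0.018 0 0; 0 0 0 0 0; 0 0 0 0 0",
)

```text
time: 6.1
ee_pos: [622.8, 30.2, 48.5]
tcp_rot: [[1.0, 0.015, 0.014], [0.015, -1.0, -0.008], [0.014, 0.008, -1.0]]
wrist_force: [0.0, 0.5, 0.6]
opening: 85.7
```

```bash
python3 plan.py 619 31 42 1 0 15
```

```text
t=6.10 p=[622.8  30.2  48.5] a=0.86 open=85.7 F=[0.  0.5 0.6] n=1 tilt=[ 0.0139 -0.0083]
-0.0038 -0.0009 0.0065 -0.14 0
```

Emit:
play_rows(
  rows="-0.004 -0.0008 0.004 0 0; 0 0 0 0 0; 0 0 0 0 255; 0 0 0 0 255; 0 0 0 0 255; 0 0 0 0 255; 0 0 0 0 255",
  newtons=40,
)

```text
time: 6.8
ee_pos: [620.6, 30.8, 48.0]
tcp_rot: [[1.0, 0.015, 0.019], [0.015, -1.0, -0.009], [0.019, 0.009, -1.0]]
wrist_force: [0.8, 0.9, -1.1]
opening: 55.5
```

Emit:
play_rows(
  rows="0 0 0 0 255; 0 0 0 0 255",
)

```text
time: 7.0
ee_pos: [620.6, 30.8, 47.9]
tcp_rot: [[1.0, 0.015, 0.019], [0.015, -1.0, -0.009], [0.019, 0.009, -1.0]]
wrist_force: [0.2, 0.8, 0.2]
opening: 55.8
```

```bash
python3 plan.py 619 31 142 1 255 15;python3 - <<'E'
from h import *
snap('g')
im=cv2.imread('pics/g_scene.png'); cv2.imwrite('pics/g_z.png',cv2.resize(im[150:300,200:400],None,fx=3.9,fy=3.9,interpolation=cv2.INTER_CUBIC))
E
```

```text
t=7.00 p=[620.6  30.8  47.9] a=0.87 open=55.8 F=[0.2 0.8 0.2] n=7 tilt=[ 0.0187 -0.0086]
-0.0002 -0.0000 -0.0134 -0.02 255; -0.0002 -0.0000 -0.0134 -0.02 255; -0.0002 -0.0000 -0.0134 -0.02 255; -0.0002 -0.0000 -0.0134 -0.02 255; -0.0002 -0.0000 -0.0134 -0.02 255; -0.0002 -0.0000 -0.0134 -0.02 255; -0.0002 -0.0000 -0.0134 -0.02 255
```

View pics/g_z.png

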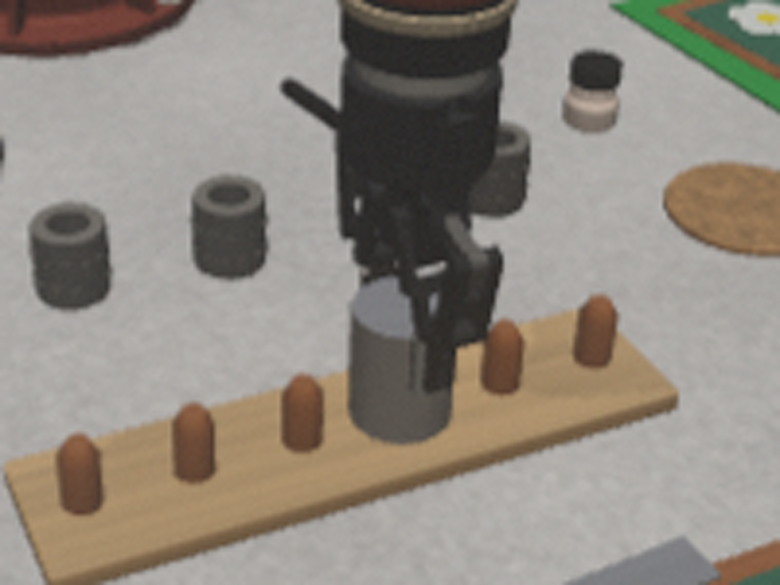

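Run:
```python
from h import *
R=r.state()['tcp_rot'];p=r.state()['ee_pos']
im=cv2.imread('pics/g_scene.png')
for a in (28,42):
  for b in(-11,11):
    for c in (0,-40):
      u=proj('scene',[p+R@np.array([a,b,c])])[0]; z=(u-[200,150]+.5)*3.9; print(a,b,c,z.round(0))
```

```text
28 -11 0 [449. 391.]
28 -11 -40 [454. 329.]
28 11 0 [411. 402.]
28 11 -40 [415. 339.]
42 -11 0 [462. 407.]
42 -11 -40 [468. 345.]
42 11 0 [424. 418.]
42 11 -40 [428. 355.]
```

Emit:
play_rows(
  rows="0 0 -0.012 0 255; 0 0 -0.02 0 255; 0 0 -0.02 0 255; 0 0 -0.02 0 255; 0 0 -0.015 0 255; 0 0 0 0 255; 0 0 0 0 255",
)

```text
time: 7.8
ee_pos: [618.8, 31.7, 141.9]
tcp_rot: [[1.0, 0.015, 0.02], [0.015, -1.0, -0.009], [0.02, 0.009, -1.0]]
wrist_force: [-0.8, -0.2, -0.8]
opening: 55.3
```

```bash
python3 plan.py 505 344 145 1 255 30
```

```text
t=7.80 p=[618.8  31.7 141.9] a=0.87 open=55.3 F=[-0.8 -0.2 -0.8] n=12 tilt=[ 0.0197 -0.0087]
-0.0091 -0.0262 -0.0003 -0.01 255; -0.0091 -0.0262 -0.0003 -0.01 255; -0.0091 -0.0262 -0.0003 -0.01 255; -0.0091 -0.0262 -0.0003 -0.01 255; -0.0091 -0.0262 -0.0003 -0.01 255; -0.0091 -0.0262 -0.0003 -0.01 255; -0.0091 -0.0262 -0.0003 -0.01 255; -0.0091 -0.0262 -0.0003 -0.01 255
-0.0090 -0.0262 -0.0003 -0.01 255; -0.0090 -0.0262 -0.0003 -0.01 255; -0.0090 -0.0262 -0.0003 -0.01 255; -0.0090 -0.0262 -0.0003 -0.01 255
```

Emit:
play_rows(
  rows="-0.006 -0.015 -0.0003 0 255; -0.0091 -0.0262 -0.0003 0 255; -0.0091 -0.0262 -0.0003 0 255; -0.0091 -0.0262 -0.0003 0 255; -0.0091 -0.0262 -0.0003 0 255; -0.0091 -0.0262 -0.0003 0 255; -0.0091 -0.0262 -0.0003 0 255; -0.0091 -0.0262 -0.0003 0 255",
)

```text
time: 8.6
ee_pos: [537.0, 237.1, 134.3]
tcp_rot: [[1.0, 0.011, 0.009], [0.011, -1.0, -0.01], [0.008, 0.01, -1.0]]
wrist_force: [0.4, 0.7, -0.5]
opening: 55.6
```

```bash
python3 plan.py 505 344 145 1 255 20
```

```text
t=8.60 p=[537.  237.1 134.3] a=0.62 open=55.6 F=[ 0.4  0.7 -0.5] n=6 tilt=[ 0.0086 -0.0097]
-0.0051 -0.0179 -0.0018 -0.06 255; -0.0051 -0.0179 -0.0018 -0.06 255; -0.0051 -0.0179 -0.0018 -0.06 255; -0.0051 -0.0179 -0.0018 -0.06 255; -0.0051 -0.0179 -0.0018 -0.06 255; -0.0050 -0.0179 -0.0018 -0.06 255
```

Emit:
play_rows(
  rows="-0.005 -0.020 -0.0012 0 255; -0.005 -0.020 -0.0012 0 255; -0.005 -0.018 -0.0012 0 255; -0.004 -0.014 -0.0012 0 255; -0.003 -0.010 0 0 255; 0 -0.004 0 0 255; 0 0 0 0 255; 0 0 0 0 255",
)

```text
time: 9.4
ee_pos: [503.9, 331.3, 132.7]
tcp_rot: [[1.0, 0.017, -0.001], [0.017, -1.0, -0.013], [-0.002, 0.013, -1.0]]
wrist_force: [0.9, 0.1, -0.1]
opening: 55.7
```

```bash
python3 plan.py 505 344 42 1 255 20
```

```text
t=9.40 p=[503.9 331.3 132.7] a=0.98 open=55.7 F=[ 0.9  0.1 -0.1] n=5 tilt=[-0.0015 -0.0126]
0.0003 -0.0025 0.0181 -0.00 255; 0.0003 -0.0025 0.0181 -0.00 255; 0.0003 -0.0025 0.0181 -0.00 255; 0.0003 -0.0025 0.0181 -0.00 255; 0.0003 -0.0025 0.0181 -0.00 255
```

Emit:
play_rows(
  rows="0 -0.003 0.018 0 255; 0 -0.003 0.022 0 255; 0 -0.003 0.020 0 255; 0 -0.003 0.014 0 255; 0 0 0.006 0 255; 0 0 0 0 255; 0 0 0 0 255",
)

```text
time: 10.1
ee_pos: [507.1, 339.0, 51.3]
tcp_rot: [[1.0, 0.011, 0.002], [0.011, -1.0, -0.012], [0.001, 0.012, -1.0]]
wrist_force: [0.3, -0.3, -0.7]
opening: 55.6
```

```bash
python3 plan.py 505 344 39 1 255 20;python3 - <<'E'
from h import *
snap('i')
im=cv2.imread('pics/i_scene.png'); cv2.imwrite('pics/i_z.png',cv2.resize(im[120:270,280:480],None,fx=3.9,fy=3.9,interpolation=cv2.INTER_CUBIC))
E
```

```text
t=10.10 p=[507.1 339.   51.3] a=0.64 open=55.6 F=[ 0.3 -0.3 -0.7] n=1 tilt=[ 0.0016 -0.0122]
-0.0021 -0.0050 0.0123 -0.36 255
```

View pics/i_z.png

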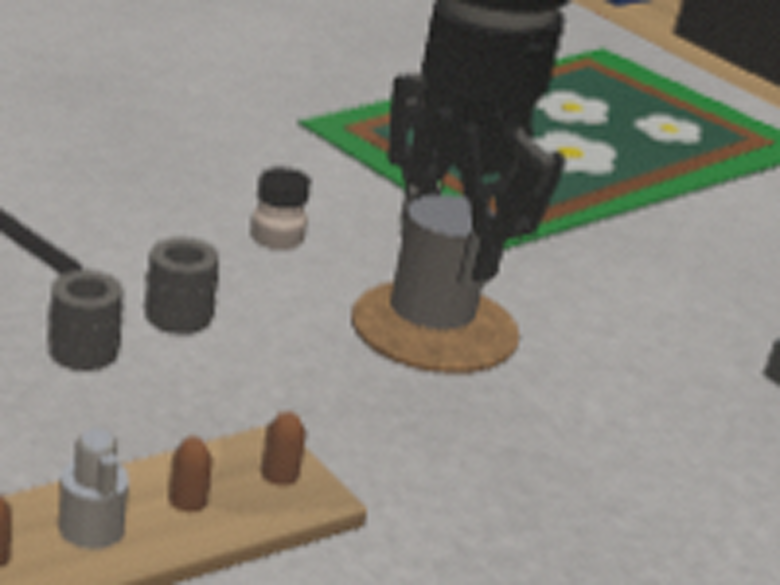

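Emit:
play_rows(
  rows="-0.002 -0.005 0.004 0 255; 0 0 0.003 0 255; 0 0 0.002 0 255; 0 0 0.001 0 255; 0 0 0 0 255",
)

```text
time: 10.7
ee_pos: [506.0, 345.2, 42.5]
tcp_rot: [[1.0, 0.012, 0.005], [0.012, -1.0, -0.011], [0.005, 0.011, -1.0]]
wrist_force: [0.0, -0.1, -0.4]
opening: 55.3
```

```bash
python3 plan.py 505 344 39 1 255 20
```

```text
t=10.70 p=[506.  345.2  42.5] a=0.67 open=55.3 F=[ 0.  -0.1 -0.4] n=1 tilt=[ 0.0047 -0.0106]
-0.0010 0.0012 0.0035 -0.33 255
```

Emit:
play_rows(
  rows="0 0 0.002 0 255; 0 0 0.002 0 255; 0 0 0.001 0 255; 0 0 0 0 255",
)

```text
time: 11.1
ee_pos: [506.3, 345.2, 38.5]
tcp_rot: [[1.0, 0.011, 0.006], [0.012, -1.0, -0.01], [0.005, 0.01, -1.0]]
wrist_force: [0.4, -1.2, -1.0]
opening: 55.8
```

Emit:
play_rows(
  rows="0 0 0.001 0 255; 0 0 0 0 255",
)

```text
time: 11.3
ee_pos: [506.5, 345.2, 38.5]
tcp_rot: [[1.0, 0.011, 0.006], [0.011, -1.0, -0.01], [0.006, 0.01, -1.0]]
wrist_force: [-0.2, 0.6, -0.8]
opening: 55.5
```

Emit:
play_rows(
  rows="0 0 0 0 160; 0 0 0 0 120; 0 0 0 0 60; 0 0 0 0 0; 0 0 0 0 0; 0 0 0 0 0",
)

```text
time: 11.9
ee_pos: [506.7, 345.2, 37.9]
tcp_rot: [[1.0, 0.011, 0.006], [0.011, -1.0, -0.01], [0.006, 0.01, -1.0]]
wrist_force: [0.6, 0.1, -0.2]
opening: 85.3
```

```bash
python3 plan.py 506 345 150 1 0 25
```

```text
t=11.90 p=[506.7 345.2  37.9] a=0.65 open=85.3 F=[ 0.6  0.1 -0.2] n=5 tilt=[ 0.0063 -0.0098]
-0.0001 0.0000 -0.0224 -0.07 0; -0.0001 0.0000 -0.0224 -0.07 0; -0.0001 0.0000 -0.0224 -0.07 0; -0.0001 0.0000 -0.0224 -0.07 0; -0.0001 0.0000 -0.0224 -0.07 0
```

Emit:
play_rows(
  rows="0 0 -0.015 0 0; 0 0 -0.025 0 0; 0 0 -0.03 0 0; 0 0 -0.025 0 0; 0 0 -0.01 0 0; 0 0 0 0 0",
)

```text
time: 12.5
ee_pos: [505.1, 345.7, 144.8]
tcp_rot: [[1.0, 0.011, 0.004], [0.011, -1.0, -0.011], [0.003, 0.011, -1.0]]
wrist_force: [0.3, 0.6, 0.8]
opening: 85.6
```

```bash
python3 - <<'E'
from h import *; from meas import *
snap('j'); sleeves(); one('cup',6,70,56)
im=cv2.imread('pics/j_top.png'); cv2.imwrite('pics/j_tz.png',cv2.resize(im[130:290,180:460],None,fx=2.8,fy=2.8,interpolation=cv2.INTER_CUBIC))
E
python3 plan.py 430 190 110 1 0 25
```

```text
top [429.7 190.2] scene [424.8 190.8] joint [429.3 189.1   3. ] cost 0.1
top [444.9 112.4] scene [441.7 111.4] joint [444.4 111.3   1.7] cost 0.2
top [426.1 -97.4] scene [422.9 -99.7] joint [425.7 -98.7   1.5] cost 0.44
top [ 502.1 -191.1] scene [ 498.1 -193.7] joint [ 501.5 -192.5    2.1] cost 0.59
top [431.    2.7] scene [4.297e+02 3.000e-01] joint [4.306e+02 1.600e+00 3.000e-01] cost 0.33
cup scene [501.7 346.5] 733
cup top [611.9   3.3] 5873
t=12.80 p=[503.7 344.9 142.4] a=0.64 open=85.5 F=[ 0.8 -0.1  0.1] n=7 tilt=[-0.0003 -0.0134]
-0.0108 0.0220 0.0046 -0.05 0; -0.0108 0.0220 0.0046 -0.05 0; -0.0108 0.0220 0.0046 -0.05 0; -0.0108 0.0220 0.0046 -0.05 0; -0.0109 0.0220 0.0046 -0.05 0; -0.0109 0.0220 0.0046 -0.05 0; -0.0109 0.0220 0.0046 -0.05 0
```

View pics/j_tz.png

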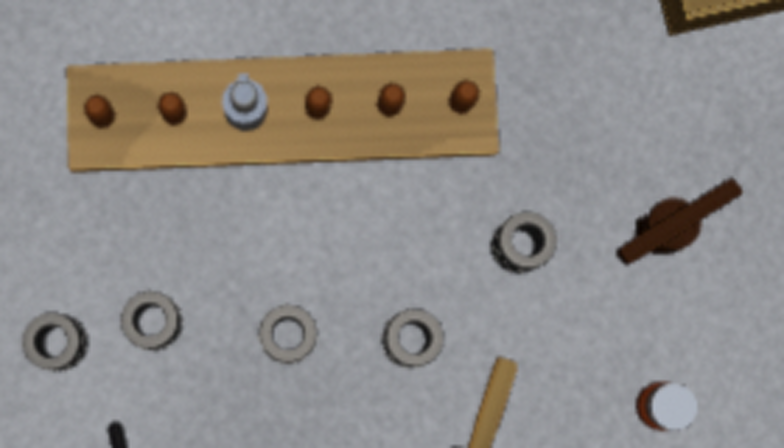

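View pics/j_scene.png

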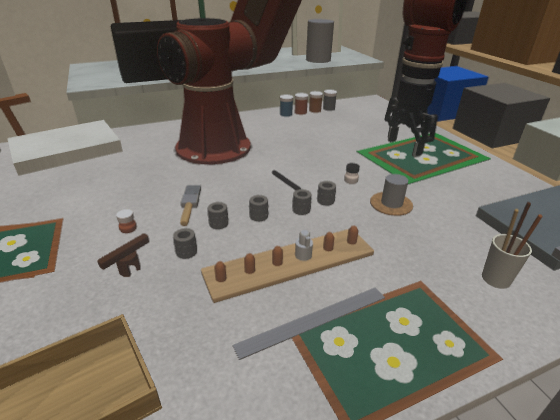

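```bash
cat > stand.py <<'E'
from h import *
def spig(x,y):
    c=lambda z,d: np.c_[x+d/2*np.cos(A_),y+d/2*np.sin(A_),np.full(36,z)]
    return np.vstack([c(15,22),c(45,22),c(55,12)])
def centers(p):
    a=np.radians(p[2]); return [(p[0]-np.sin(a)*yy,p[1]+np.cos(a)*yy) for yy in(-150,-90,-30,90,150)]
def blobs(n,f,p0=(620,2,1)):
    im=cv2.imread(f); hsv=cv2.cvtColor(im,cv2.COLOR_BGR2HSV).astype(int); out=[]
    for q in centers(p0):
        h=mom(sil(n,spig(*q))); x,y=np.round(h).astype(int)
        w=np.zeros(hsv.shape[:2],bool); k=14; w[y-k:y+k+1,x-k:x+k+1]=1
        m=w&(hsv[...,2]<125)&(hsv[...,1]>110)
        nl,L,S,C=cv2.connectedComponentsWithStats(m.astype(np.uint8)); 
        i=1+np.argmax(S[1:,4]); out.append(C[i]); print(n,h.round(1),C[i].round(1),S[i,4],round(cv2.contourArea(sil(n,spig(*q))),0))
    return np.array(out)
def fit(n,B): 
    f=lambda p:np.ravel([mom(sil(n,spig(*q))) for q in centers(p)]-B)
    o=least_squares(f,[620,2,1.],diff_step=2e-3,x_scale=[1,1,.3]); print(n,o.x.round(2),round(o.cost,2)); return o.x
if __name__=="__main__":
    import sys
    for n in('top','scene'): fit(n,blobs(n,f'pics/{sys.argv[1]}_{n}.png'))
E
python3 stand.py j
```

```text
top [345.8 164.4] [345.1 164.2] 112 103.0
top [319.8 165.4] [319.2 165.3] 110 99.0
top [293.8 166.5] [293.3 166.3] 104 97.0
top [241.8 168.6] [241.1 168.3] 107 98.0
top [215.8 169.6] [215.1 169.4] 115 101.0
top [620.51   3.41   0.96] 0.02
scene [220.4 271.7] [219.8 272.3] 143 215.0
scene [249.5 263.7] [249.1 264.2] 140 203.0
scene [277.2 256. ] [277.  256.8] 137 194.0
scene [328.5 241.8] [328.7 242.2] 120 179.0
scene [352.3 235.2] [352.7 235.5] 105 173.0
scene [621.55   1.02   0.8 ] 0.21
```

Emit:
play_rows(
  rows="-0.008 0.015 0.002 0 0; -0.012 0.025 0.004 0 0; -0.012 0.025 0.004 0 0; -0.012 0.025 0.004 0 0; -0.012 0.022 0.004 0 0; -0.008 0.016 0.003 0 0; -0.004 0.008 0 0 0; 0 0 0 0 0",
)

```text
time: 13.6
ee_pos: [431.6, 202.5, 116.9]
tcp_rot: [[1.0, 0.012, -0.008], [0.012, -1.0, -0.016], [-0.008, 0.016, -1.0]]
wrist_force: [-1.2, 1.1, 0.3]
opening: 85.7
```

```bash
python3 plan.py 430 190 90 1 0 25
```

```text
t=13.60 p=[431.6 202.5 116.9] a=0.69 open=85.7 F=[-1.2  1.1  0.3] n=2 tilt=[-0.008 -0.016]
-0.0009 0.0063 0.0134 -0.16 0; -0.0009 0.0063 0.0134 -0.16 0
```

Emit:
play_rows(
  rows="-0.0005 0.006 0.012 0 0; -0.0005 0.005 0.012 0 0; 0 0 0.004 0 0; 0 0 0 0 0; 0 0 0 0 0",
)

```text
time: 14.1
ee_pos: [433.5, 193.9, 88.9]
tcp_rot: [[1.0, 0.013, -0.005], [0.013, -1.0, -0.014], [-0.005, 0.014, -1.0]]
wrist_force: [-0.2, -0.0, -0.3]
opening: 85.5
```

```bash
python3 plan.py 430 190 18 1 0 25
```

```text
t=14.10 p=[433.5 193.9  88.9] a=0.75 open=85.5 F=[-0.2 -0.  -0.3] n=3 tilt=[-0.0051 -0.0141]
-0.0012 0.0013 0.0236 -0.08 0; -0.0012 0.0013 0.0236 -0.08 0; -0.0012 0.0013 0.0236 -0.08 0
```

Emit:
play_rows(
  rows="-0.002 0.002 0.022 0 0; -0.002 0.001 0.022 0 0; -0.002 0.001 0.014 0 0; -0.001 0 0.007 0 0; 0 0 0 0 0; 0 0 0 0 0",
)

```text
time: 14.7
ee_pos: [430.5, 192.1, 25.3]
tcp_rot: [[1.0, 0.015, 0.002], [0.015, -1.0, -0.012], [0.002, 0.012, -1.0]]
wrist_force: [-0.2, 0.5, 0.7]
opening: 85.3
```

```bash
python3 plan.py 430 190 18 1 0 25
```

```text
t=14.70 p=[430.5 192.1  25.3] a=0.87 open=85.3 F=[-0.2  0.5  0.7] n=1 tilt=[ 0.0019 -0.0115]
-0.0005 0.0021 0.0073 -0.13 0
```

Slight correction, then grip.

Emit:
play_rows(
  rows="0 0.002 0.005 0 0; 0 0 0 0 0; 0 0 0 0 255; 0 0 0 0 255; 0 0 0 0 255; 0 0 0 0 255; 0 0 0 0 255; 0 0 0 0 255",
  newtons=50,
)

```text
time: 15.5
ee_pos: [432.6, 190.6, 22.3]
tcp_rot: [[1.0, 0.015, 0.006], [0.015, -1.0, -0.01], [0.006, 0.01, -1.0]]
wrist_force: [-0.3, -0.3, -0.7]
opening: 44.3
```

```bash
python3 plan.py 618 153.4 110 1 255 25
```

```text
t=15.50 p=[432.6 190.6  22.3] a=0.88 open=44.3 F=[-0.3 -0.3 -0.7] n=9 tilt=[ 0.0059 -0.0103]
0.0205 0.0044 -0.0097 -0.01 255; 0.0205 0.0044 -0.0097 -0.01 255; 0.0205 0.0045 -0.0097 -0.01 255; 0.0205 0.0045 -0.0097 -0.01 255; 0.0205 0.0045 -0.0097 -0.01 255; 0.0205 0.0045 -0.0097 -0.01 255; 0.0205 0.0045 -0.0097 -0.01 255; 0.0205 0.0045 -0.0097 -0.01 255
0.0205 0.0045 -0.0097 -0.01 255
```

Emit:
play_rows(
  rows="0 0 -0.015 0 255; 0 0 -0.025 0 255; 0.01 0.002 -0.025 0 255; 0.02 0.004 -0.02 0 255; 0.025 0.005 -0.005 0 255; 0.025 0.005 0 0 255; 0.025 0.005 0 0 255; 0.02 0.005 0 0 255",
)

```text
time: 16.3
ee_pos: [557.7, 166.9, 115.9]
tcp_rot: [[1.0, 0.018, 0.002], [0.018, -1.0, -0.011], [0.002, 0.011, -1.0]]
wrist_force: [0.8, 0.3, -0.5]
opening: 44.1
```

```bash
python3 plan.py 618 153.4 110 1 255 20
```

```text
t=16.30 p=[557.7 166.9 115.9] a=1.02 open=44.1 F=[ 0.8  0.3 -0.5] n=4 tilt=[ 0.0018 -0.0113]
0.0150 0.0036 0.0015 0.01 255; 0.0150 0.0036 0.0015 0.01 255; 0.0150 0.0036 0.0015 0.01 255; 0.0150 0.0036 0.0015 0.01 255
```

Emit:
play_rows(
  rows="0.018 0.004 0.001 0 255; 0.015 0.003 0.001 0 255; 0.010 0.002 0.001 0 255; 0.005 0.001 0 0 255; 0 0 0 0 255; 0 0 0 0 255; 0 0 0 0 255",
)

```text
time: 17.0
ee_pos: [608.1, 156.6, 111.4]
tcp_rot: [[1.0, 0.017, -0.0], [0.017, -1.0, -0.012], [-0.001, 0.012, -1.0]]
wrist_force: [-0.2, -0.2, -1.2]
opening: 43.9
```

```bash
python3 plan.py 618 153.4 105 1 255 20;python3 - <<'E'
from h import *
snap('k')
im=cv2.imread('pics/k_scene.png'); cv2.imwrite('pics/k_z.png',cv2.resize(im[120:270,270:470],None,fx=3.9,fy=3.9,interpolation=cv2.INTER_CUBIC))
E
```

```text
t=17.00 p=[608.1 156.6 111.4] a=0.96 open=43.9 F=[-0.2 -0.2 -1.2] n=1 tilt=[-0.0004 -0.0116]
0.0098 0.0034 0.0064 -0.04 255
```

View pics/k_z.png

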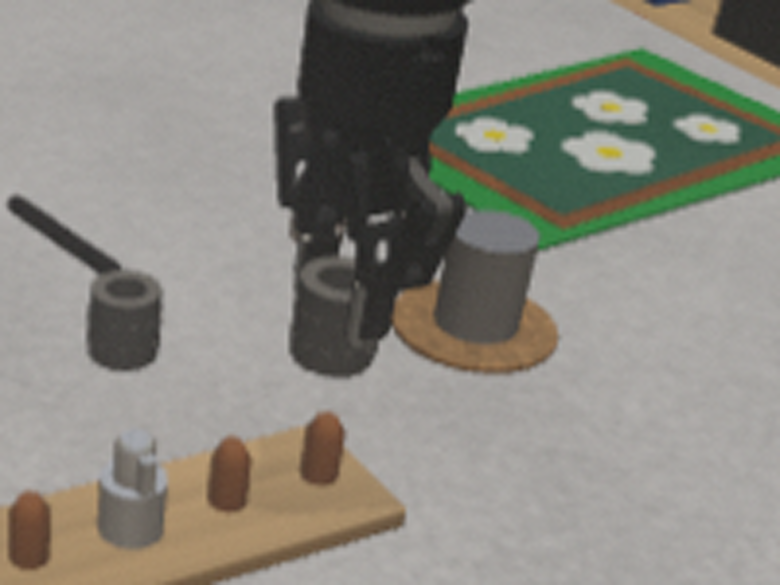

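```bash
cat > ov.py <<'E'
import sys
from h import *
# ov tag x0 y0 dx dy zoff : overlay predicted sleeve at TCP offset
tag,x0,y0=sys.argv[1],int(sys.argv[2]),int(sys.argv[3]); dz=float(sys.argv[4]); offs=[tuple(map(float,a.split(','))) for a in sys.argv[5:]]
s=r.state();p=s['ee_pos'];R=s['tcp_rot']
im=cv2.imread(f'pics/{tag}_scene.png'); k=5
cr=cv2.resize(im[y0:y0+110,x0:x0+150],None,fx=k,fy=k,interpolation=cv2.INTER_CUBIC)
def L(P,c): cv2.polylines(cr,[np.round((P-[x0,y0]+.5)*k).astype(np.int32)],True,c,1)
cols=[(0,255,0),(0,255,255),(0,0,255)]
for (dx,dy),c in zip(offs,cols): L(sil('scene',cyl(p[0]+dx,p[1]+dy,p[2]-dz,50,46)),c)
P=[p+R@np.array([a,b,0]) for a in(23,37) for b in(-11,11)]+[p+R@np.array([a,b,-20]) for a in(23,37) for b in(-11,11)]
L(sil('scene',P),(255,0,0))
cv2.imwrite(f'pics/{tag}_ov.png',cr)
E
python3 ov.py k 310 160 22.3 0,0 -3,-3
```

```text
(no output)
```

View pics/k_ov.png

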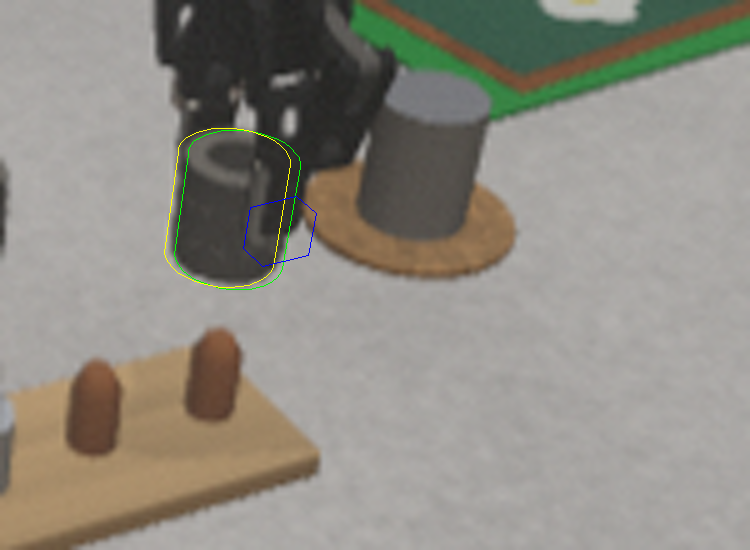

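Emit:
play_rows(
  rows="0.007 0.001 0.004 0 255; 0.003 0.001 0.003 0 255; 0 0 0 0 255; 0 0 0 0 255",
)

```text
time: 17.5
ee_pos: [618.9, 154.8, 104.1]
tcp_rot: [[1.0, 0.017, 0.0], [0.017, -1.0, -0.012], [-0.0, 0.012, -1.0]]
wrist_force: [-0.0, -0.9, -0.7]
opening: 43.7
```

```bash
python3 plan.py 618 154 82 1 255 20
```

```text
t=17.50 p=[618.9 154.8 104.1] a=0.99 open=43.7 F=[-0.  -0.9 -0.7] n=2 tilt=[ 0.0001 -0.0115]
-0.0004 0.0004 0.0111 -0.00 255; -0.0004 0.0004 0.0111 -0.00 255
```

Emit:
play_rows(
  rows="-0.001 0.0005 0.01 0 255; -0.001 0.0005 0.008 0 255; 0 0 0.003 0 255; 0 0 0 0 255; 0 0 0 0 255",
)

```text
time: 18.0
ee_pos: [615.8, 153.3, 80.4]
tcp_rot: [[1.0, 0.017, -0.002], [0.017, -1.0, -0.012], [-0.002, 0.012, -1.0]]
wrist_force: [0.1, 0.2, -1.2]
opening: 44.0
```

```bash
python3 plan.py 618 154 37 1 255 20;python3 - <<'E'
from h import *
snap('l')
E
python3 ov.py l 300 160 22.3 0,0 -3,-1
```

```text
t=18.00 p=[615.8 153.3  80.4] a=0.99 open=44.0 F=[ 0.1  0.2 -1.2] n=3 tilt=[-0.0016 -0.0117]
0.0007 -0.0002 0.0145 -0.00 255; 0.0007 -0.0002 0.0145 -0.00 255; 0.0007 -0.0002 0.0145 -0.00 255
```

View pics/l_ov.png

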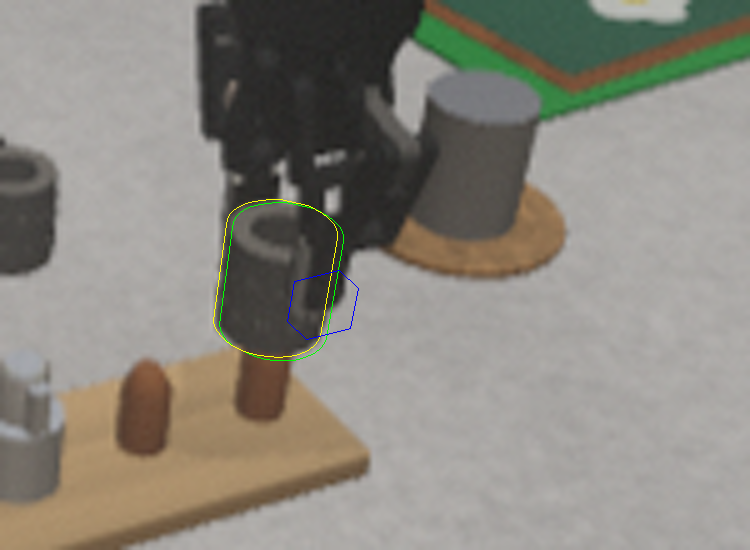

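Emit:
play_rows(
  rows="0.0015 0.0008 0.006 0 255; 0.0005 0 0.008 0 255; 0 0 0.008 0 255; 0 0 0.004 0 255; 0 0 0 0 255; 0 0 0 0 255",
)

```text
time: 18.7
ee_pos: [618.3, 152.2, 52.3]
tcp_rot: [[1.0, 0.017, -0.001], [0.017, -1.0, -0.012], [-0.001, 0.012, -1.0]]
wrist_force: [0.0, -0.3, -0.0]
opening: 44.0
```

```bash
python3 plan.py 618 154 37 1 255 20
```

```text
t=18.70 p=[618.3 152.2  52.3] a=0.99 open=44.0 F=[ 0.  -0.3 -0. ] n=1 tilt=[-0.0009 -0.0116]
-0.0003 -0.0018 0.0153 -0.01 255
```

Emit:
play_rows(
  rows="0 0 0.006 0 255; 0 0 0.006 0 255; 0 0 0.003 0 255; 0 0 0.001 0 255; 0 0 0 0 255; 0 0 0.001 0 255; 0 0 0 0 255",
)

```text
time: 19.4
ee_pos: [619.2, 152.2, 37.4]
tcp_rot: [[1.0, 0.018, 0.002], [0.018, -1.0, -0.011], [0.002, 0.011, -1.0]]
wrist_force: [-0.3, 0.8, -0.6]
opening: 43.9
```

```bash
python3 plan.py 618 154 37 1 255 20
python3 - <<'E'
from h import *
snap('m')
E
python3 ov.py m 300 160 22.3 -3,-1
```

```text
t=19.40 p=[619.2 152.2  37.4] a=1.00 open=43.9 F=[-0.3  0.8 -0.6] n=1 tilt=[ 0.0024 -0.0114]
-0.0012 -0.0018 0.0004 0.00 255
```

View pics/m_ov.png

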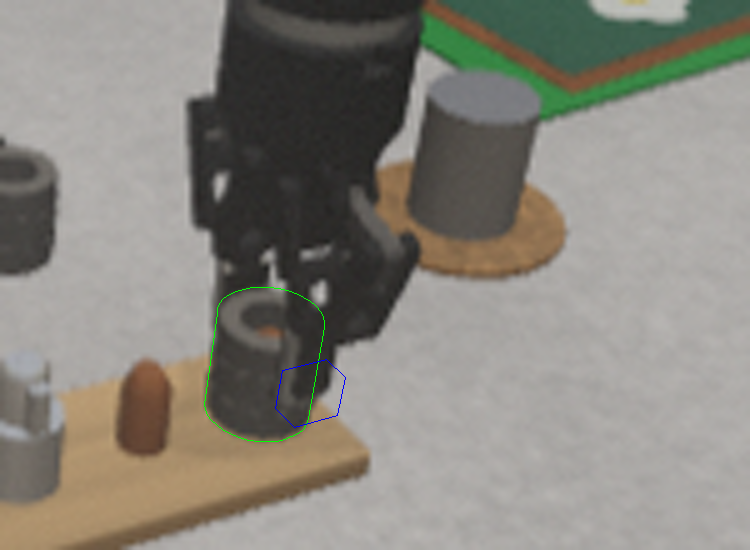

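Emit:
play_rows(
  rows="0 0 0.002 0 255; 0 0 0.002 0 255; 0 0 0 0 255",
)

```text
time: 19.8
ee_pos: [619.4, 152.2, 37.8]
tcp_rot: [[1.0, 0.018, 0.004], [0.018, -1.0, -0.012], [0.004, 0.012, -1.0]]
wrist_force: [0.4, 0.2, -1.6]
opening: 44.0
```

Emit:
play_rows(
  rows="0 0 0 0 100; 0 0 0 0 0; 0 0 0 0 0; 0 0 0 0 0; 0 0 -0.015 0 0; 0 0 -0.03 0 0; 0 0 -0.03 0 0; 0 0 -0.015 0 0",
)

```text
time: 20.6
ee_pos: [616.3, 152.8, 125.3]
tcp_rot: [[1.0, 0.017, -0.004], [0.017, -1.0, -0.013], [-0.005, 0.013, -1.0]]
wrist_force: [0.8, -0.2, 0.5]
opening: 85.3
```

```bash
python3 plan.py 444.7 112.4 100 1 0 25
python3 - <<'E'
from h import *
snap('n')
im=cv2.imread('pics/n_scene.png'); cv2.imwrite('pics/n_z.png',cv2.resize(im[120:320,90:410],None,fx=2.5,fy=2.5,interpolation=cv2.INTER_CUBIC))
E
```

```text
t=20.60 p=[616.3 152.8 125.3] a=1.00 open=85.3 F=[ 0.8 -0.2  0.5] n=8 tilt=[-0.0044 -0.0126]
-0.0215 0.0047 0.0032 -0.00 0; -0.0215 0.0047 0.0032 -0.00 0; -0.0215 0.0047 0.0032 -0.00 0; -0.0215 0.0047 0.0032 -0.00 0; -0.0215 0.0047 0.0032 -0.00 0; -0.0215 0.0047 0.0032 -0.00 0; -0.0215 0.0047 0.0032 -0.00 0; -0.0215 0.0047 0.0032 -0.00 0
```

View pics/n_z.png

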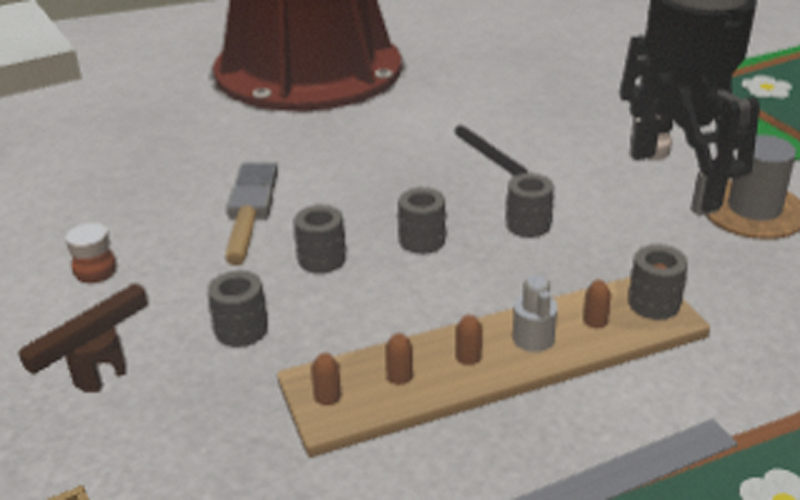

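Emit:
play_rows(
  rows="-0.014 0.003 0.002 0 0; -0.024 0.005 0.003 0 0; -0.026 0.006 0.003 0 0; -0.026 0.006 0.003 0 0; -0.026 0.006 0.003 0 0; -0.022 0.005 0.003 0 0; -0.012 0.003 0 0 0; -0.005 0 0 0 0",
)

```text
time: 21.5
ee_pos: [452.5, 114.0, 99.6]
tcp_rot: [[1.0, 0.017, -0.012], [0.017, -1.0, -0.013], [-0.012, 0.013, -1.0]]
wrist_force: [-0.1, -0.4, -0.1]
opening: 85.4
```

```bash
python3 plan.py 444.7 112.4 80 1 0 25
```

```text
t=21.50 p=[452.5 114.   99.6] a=0.98 open=85.4 F=[-0.1 -0.4 -0.1] n=1 tilt=[-0.012  -0.0133]
-0.0079 0.0015 0.0196 -0.02 0
```

Emit:
play_rows(
  rows="-0.004 0.001 0.012 0 0; -0.003 0 0.02 0 0; -0.003 0 0.022 0 0; -0.002 0 0.012 0 0; -0.001 0 0.005 0 0; 0 0 0 0 0; 0 0 0 0 0",
)

```text
time: 22.2
ee_pos: [439.0, 112.4, 24.1]
tcp_rot: [[1.0, 0.017, -0.012], [0.017, -1.0, -0.013], [-0.013, 0.013, -1.0]]
wrist_force: [0.3, 0.8, -0.1]
opening: 85.4
```

```bash
python3 plan.py 444.7 112.4 20 1 0 25
```

```text
t=22.20 p=[439.  112.4  24.1] a=0.98 open=85.4 F=[ 0.3  0.8 -0.1] n=1 tilt=[-0.0123 -0.0131]
0.0057 0.0001 0.0041 -0.02 0
```

Emit:
play_rows(
  rows="0.005 0 0.003 0 0; 0 0 0 0 0; 0 0 0 0 255; 0 0 0 0 255; 0 0 0 0 255; 0 0 0 0 255; 0 0 0 0 255; 0 0 0 0 255",
)

```text
time: 23.0
ee_pos: [446.9, 112.7, 23.0]
tcp_rot: [[1.0, 0.017, -0.008], [0.017, -1.0, -0.013], [-0.008, 0.012, -1.0]]
wrist_force: [-0.3, -0.3, 0.3]
opening: 44.3
```

```bash
python3 plan.py 619 93 110 1 255 25
```

```text
t=23.00 p=[446.9 112.7  23. ] a=0.97 open=44.3 F=[-0.3 -0.3  0.3] n=8 tilt=[-0.0077 -0.0126]
0.0215 0.0028 -0.0109 -0.00 255; 0.0215 0.0028 -0.0109 -0.00 255; 0.0215 0.0028 -0.0109 -0.00 255; 0.0215 0.0028 -0.0109 -0.00 255; 0.0215 0.0028 -0.0109 -0.00 255; 0.0215 0.0028 -0.0109 -0.00 255; 0.0215 0.0028 -0.0109 -0.00 255; 0.0215 0.0028 -0.0109 -0.00 255
```

Emit:
play_rows(
  rows="0 0 -0.015 0 255; 0 0 -0.025 0 255; 0.01 0.001 -0.025 0 255; 0.02 0.003 -0.02 0 255; 0.025 0.003 -0.003 0 255; 0.025 0.003 0 0 255; 0.025 0.003 0 0 255; 0.02 0.002 0 0 255",
)

```text
time: 23.8
ee_pos: [572.8, 100.8, 112.7]
tcp_rot: [[1.0, 0.019, -0.012], [0.018, -1.0, -0.013], [-0.012, 0.013, -1.0]]
wrist_force: [0.6, 0.5, 0.0]
opening: 44.4
```

```bash
python3 plan.py 620.5 92.7 105 1 255 20
```

```text
t=23.80 p=[572.8 100.8 112.7] a=1.05 open=44.4 F=[0.6 0.5 0. ] n=3 tilt=[-0.0121 -0.0129]
0.0159 0.0030 0.0026 0.02 255; 0.0159 0.0030 0.0026 0.02 255; 0.0159 0.0030 0.0026 0.02 255
```

Emit:
play_rows(
  rows="0.015 0.003 0.002 0 255; 0.012 0.002 0.002 0 255; 0.006 0.001 0.003 0 255; 0.003 0 0 0 255; 0 0 0 0 255; 0 0 0 0 255",
)

```text
time: 24.4
ee_pos: [611.0, 94.9, 103.3]
tcp_rot: [[1.0, 0.018, -0.014], [0.018, -1.0, -0.013], [-0.014, 0.013, -1.0]]
wrist_force: [0.1, -0.6, -0.8]
opening: 45.0
```

```bash
python3 plan.py 620.5 92.7 82 1 255 20
```

```text
t=24.40 p=[611.   94.9 103.3] a=1.02 open=45.0 F=[ 0.1 -0.6 -0.8] n=2 tilt=[-0.0139 -0.0129]
0.0047 0.0012 0.0107 0.01 255; 0.0047 0.0012 0.0107 0.01 255
```

Emit:
play_rows(
  rows="0.006 0.001 0.009 0 255; 0.004 0.0005 0.008 0 255; 0.001 0 0.003 0 255; 0 0 0 0 255; 0 0 0 0 255",
)

```text
time: 24.9
ee_pos: [621.4, 93.5, 81.3]
tcp_rot: [[1.0, 0.018, -0.015], [0.018, -1.0, -0.013], [-0.015, 0.013, -1.0]]
wrist_force: [-0.2, 1.0, -1.1]
opening: 44.3
```

```bash
python3 plan.py 620.5 92.7 82 1 255 20
python3 - <<'E'
from h import *
snap('o')
E
python3 ov.py o 270 160 23 -3,-1
```

```text
t=24.90 p=[621.4  93.5  81.3] a=1.05 open=44.3 F=[-0.2  1.  -1.1] n=1 tilt=[-0.0148 -0.013 ]
-0.0009 0.0008 -0.0007 0.05 255
```

View pics/o_ov.png

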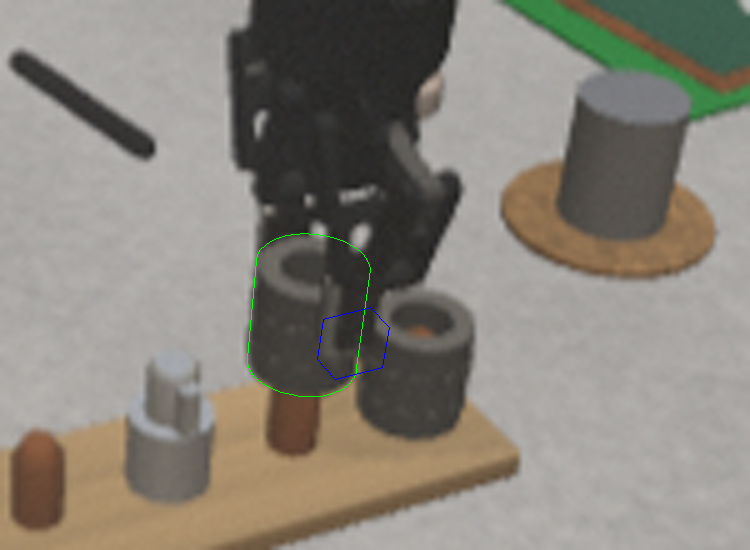

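Emit:
play_rows(
  rows="-0.001 0.001 0.006 0 255; 0 0.0005 0.008 0 255; 0 0 0.009 0 255; 0 0 0.009 0 255; 0 0 0.006 0 255; 0 0 0.003 0 255; 0 0 0 0 255",
)

```text
time: 25.7
ee_pos: [619.6, 91.5, 38.0]
tcp_rot: [[1.0, 0.019, -0.014], [0.018, -1.0, -0.013], [-0.014, 0.012, -1.0]]
wrist_force: [-2.8, 0.3, 9.8]
opening: 44.9
```

```bash
python3 plan.py 620.5 92.7 38 1 255 20
```

```text
t=25.70 p=[619.6  91.5  38. ] a=1.06 open=44.9 F=[-2.8  0.3  9.8] n=1 tilt=[-0.0139 -0.0127]
0.0009 -0.0012 -0.0000 0.06 255
```

Emit:
play_rows(
  rows="0 0 0 0 100; 0 0 0 0 0; 0 0 0 0 0; 0 0 0 0 0; 0 0 -0.015 0 0; 0 0 -0.03 0 0; 0 0 -0.03 0 0; -0.005 0.002 -0.01 0 0",
)

```text
time: 26.5
ee_pos: [614.6, 90.3, 122.9]
tcp_rot: [[1.0, 0.019, -0.018], [0.018, -1.0, -0.013], [-0.018, 0.013, -1.0]]
wrist_force: [0.8, -0.1, -0.0]
opening: 85.6
```

```bash
python3 plan.py 431.5 2.4 95 1 0 25
```

```text
t=26.50 p=[614.6  90.3 122.9] a=1.06 open=85.6 F=[ 0.8 -0.1 -0. ] n=9 tilt=[-0.0181 -0.0131]
-0.0205 0.0094 0.0031 0.01 0; -0.0205 0.0094 0.0031 0.01 0; -0.0205 0.0094 0.0031 0.01 0; -0.0205 0.0094 0.0031 0.01 0; -0.0205 0.0094 0.0031 0.01 0; -0.0205 0.0094 0.0031 0.01 0; -0.0205 0.0094 0.0031 0.01 0; -0.0205 0.0094 0.0031 0.01 0
-0.0205 0.0094 0.0031 0.01 0
```

Emit:
play_rows(
  rows="-0.014 0.006 0.002 0 0; -0.024 0.011 0.003 0 0; -0.026 0.012 0.004 0 0; -0.026 0.012 0.004 0 0; -0.026 0.012 0.004 0 0; -0.024 0.012 0.004 0 0; -0.018 0.008 0.003 0 0; -0.010 0.004 0.002 0 0",
)

```text
time: 27.3
ee_pos: [439.3, 7.4, 97.6]
tcp_rot: [[1.0, 0.02, -0.017], [0.02, -1.0, -0.013], [-0.017, 0.013, -1.0]]
wrist_force: [0.3, 0.9, 0.6]
opening: 85.3
```

Emit:
play_rows(
  rows="0 0.003 0.01 0 0; 0 0 0 0 0",
)

```text
time: 27.5
ee_pos: [437.1, 3.8, 86.3]
tcp_rot: [[1.0, 0.019, -0.018], [0.018, -1.0, -0.013], [-0.018, 0.013, -1.0]]
wrist_force: [0.7, 1.4, -0.0]
opening: 85.6
```

```bash
python3 plan.py 431.5 2.4 80 1 0 25
```

```text
t=27.50 p=[437.1   3.8  86.3] a=1.05 open=85.6 F=[ 0.7  1.4 -0. ] n=1 tilt=[-0.018  -0.0129]
-0.0057 0.0013 0.0063 0.05 0
```

Emit:
play_rows(
  rows="-0.002 0.0005 0.015 0 0; -0.001 0.0005 0.022 0 0; 0 0 0.018 0 0; 0 0 0.008 0 0; 0 0 0.002 0 0; 0 0 0 0 0; 0 0 0 0 0",
)

```text
time: 28.2
ee_pos: [437.6, 2.4, 18.8]
tcp_rot: [[1.0, 0.02, -0.015], [0.019, -1.0, -0.013], [-0.015, 0.013, -1.0]]
wrist_force: [-0.7, -0.3, -0.2]
opening: 85.5
```

```bash
python3 plan.py 432.5 2.4 20 1 0 25
```

```text
t=28.20 p=[437.6   2.4  18.8] a=1.12 open=85.5 F=[-0.7 -0.3 -0.2] n=1 tilt=[-0.0147 -0.0129]
-0.0051 -0.0001 -0.0012 0.12 0
```

Emit:
play_rows(
  rows="-0.005 0 -0.001 0 0; 0 0 0 0 0; 0 0 0 0 255; 0 0 0 0 255; 0 0 0 0 255; 0 0 0 0 255; 0 0 0 0 255; 0 0 0 0 255",
)

```text
time: 29.0
ee_pos: [433.8, 2.1, 22.4]
tcp_rot: [[1.0, 0.02, -0.011], [0.02, -1.0, -0.014], [-0.011, 0.013, -1.0]]
wrist_force: [0.5, 0.0, -0.2]
opening: 45.1
```

```bash
python3 plan.py 621.5 -27 110 1 255 25
```

```text
t=29.00 p=[433.8   2.1  22.4] a=1.12 open=45.1 F=[ 0.5  0.  -0.2] n=9 tilt=[-0.0106 -0.0135]
0.0208 0.0036 -0.0097 0.01 255; 0.0208 0.0036 -0.0097 0.01 255; 0.0208 0.0036 -0.0097 0.01 255; 0.0208 0.0036 -0.0097 0.01 255; 0.0208 0.0036 -0.0097 0.01 255; 0.0208 0.0036 -0.0097 0.01 255; 0.0208 0.0036 -0.0097 0.01 255; 0.0208 0.0036 -0.0097 0.01 255
0.0208 0.0036 -0.0097 0.01 255
```

Emit:
play_rows(
  rows="0 0 -0.015 0 255; 0 0 -0.025 0 255; 0.01 0.002 -0.025 0 255; 0.02 0.003 -0.02 0 255; 0.025 0.004 -0.003 0 255; 0.025 0.004 0 0 255; 0.025 0.004 0 0 255; 0.025 0.004 0 0 255",
)

```text
time: 29.8
ee_pos: [565.4, -14.9, 111.4]
tcp_rot: [[1.0, 0.02, -0.015], [0.02, -1.0, -0.013], [-0.015, 0.013, -1.0]]
wrist_force: [0.4, 0.0, 0.4]
opening: 44.9
```

```bash
python3 plan.py 621 -28.2 100 1 255 20
```

```text
t=29.80 p=[565.4 -14.9 111.4] a=1.14 open=44.9 F=[0.4 0.  0.4] n=3 tilt=[-0.0152 -0.0128]
0.0184 0.0048 0.0038 0.05 255; 0.0184 0.0048 0.0038 0.05 255; 0.0184 0.0048 0.0038 0.05 255
```

Emit:
play_rows(
  rows="0.018 0.004 0.003 0 255; 0.014 0.004 0.003 0 255; 0.008 0.002 0.003 0 255; 0.004 0.001 0 0 255; 0 0 0 0 255; 0 0 0 0 255",
)

```text
time: 30.4
ee_pos: [612.7, -25.8, 99.6]
tcp_rot: [[1.0, 0.02, -0.016], [0.02, -1.0, -0.013], [-0.017, 0.012, -1.0]]
wrist_force: [0.6, 0.1, -0.6]
opening: 45.4
```

```bash
python3 plan.py 621 -28.2 82 1 255 20
```

```text
t=30.40 p=[612.7 -25.8  99.6] a=1.12 open=45.4 F=[ 0.6  0.1 -0.6] n=1 tilt=[-0.0165 -0.0126]
0.0083 0.0025 0.0176 0.12 255
```

Emit:
play_rows(
  rows="0.005 0.0015 0.008 0 255; 0.003 0.001 0.006 0 255; 0.001 0 0.002 0 255; 0 0 0 0 255; 0 0 0 0 255",
)

```text
time: 30.9
ee_pos: [620.8, -28.1, 82.3]
tcp_rot: [[1.0, 0.02, -0.017], [0.02, -1.0, -0.012], [-0.017, 0.012, -1.0]]
wrist_force: [0.2, -0.7, -1.1]
opening: 45.2
```

```bash
python3 plan.py 621 -28.2 82 1 255 20
python3 - <<'E'
from h import *
snap('p')
E
python3 ov.py p 220 170 22.4 -3,-1
```

```text
t=30.90 p=[620.8 -28.1  82.3] a=1.14 open=45.2 F=[ 0.2 -0.7 -1.1] n=1 tilt=[-0.0172 -0.0124]
0.0002 0.0001 0.0003 0.14 255
```

View pics/p_ov.png

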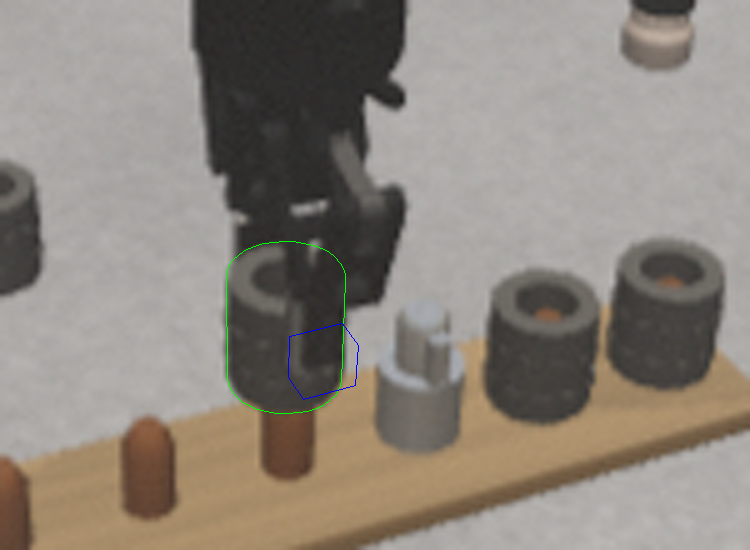

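Aligned; descend.

Emit:
play_rows(
  rows="0 0 0.006 0 255; 0.0005 0 0.008 0 255; 0 0 0.009 0 255; 0 0 0.009 0 255; 0 0 0.007 0 255; 0 0 0.004 0 255; 0 0 0.001 0 255; 0 0 0 0 255",
)

```text
time: 31.8
ee_pos: [620.8, -28.6, 37.7]
tcp_rot: [[1.0, 0.02, -0.015], [0.02, -1.0, -0.013], [-0.016, 0.013, -1.0]]
wrist_force: [0.6, 0.0, -0.3]
opening: 45.2
```

Emit:
play_rows(
  rows="0 0 0.002 0 255; 0 0 0.002 0 255",
)

```text
time: 32.0
ee_pos: [621.0, -28.7, 37.2]
tcp_rot: [[1.0, 0.021, -0.014], [0.02, -1.0, -0.013], [-0.014, 0.013, -1.0]]
wrist_force: [-11.9, 1.3, 30.7]
opening: 45.2
```

Emit:
play_rows(
  rows="0 0 -0.001 0 100; 0 0 0 0 0; 0 0 0 0 0; 0 0 0 0 0; 0 0 -0.015 0 0; 0 0 -0.03 0 0; 0 0 -0.025 0 0; -0.008 0.004 -0.01 0 0",
)

```text
time: 32.8
ee_pos: [612.6, -31.4, 116.5]
tcp_rot: [[1.0, 0.021, -0.019], [0.021, -1.0, -0.012], [-0.02, 0.012, -1.0]]
wrist_force: [0.1, 0.1, 0.4]
opening: 85.1
```

```bash
python3 - <<'E'
from h import *; from meas import *
snap('q'); sleeves()
E
python3 plan.py 427.5 -98.3 95 1 0 25
```

```text
top only [624.9 164.8]
top [ 502.4 -195.8] scene [ 499.6 -193.9] joint [ 502.3 -194.7    2.3] cost 0.08
t=33.00 p=[610.5 -31.6 113.9] a=1.13 open=85.3 F=[-0.8  0.5 -0.8] n=8 tilt=[-0.0231 -0.0119]
-0.0230 0.0079 0.0024 0.02 0; -0.0230 0.0079 0.0024 0.02 0; -0.0230 0.0079 0.0024 0.02 0; -0.0230 0.0079 0.0024 0.02 0; -0.0230 0.0079 0.0024 0.02 0; -0.0230 0.0079 0.0024 0.02 0; -0.0230 0.0079 0.0024 0.02 0; -0.0230 0.0079 0.0024 0.02 0
```

Emit:
play_rows(
  rows="-0.014 0.006 0.001 0 0; -0.026 0.010 0.002 0 0; -0.028 0.010 0.003 0 0; -0.028 0.010 0.003 0 0; -0.028 0.010 0.003 0 0; -0.024 0.008 0.003 0 0; -0.016 0.004 0.003 0 0; -0.006 0.002 0.002 0 0",
)

```text
time: 33.8
ee_pos: [428.9, -94.6, 87.2]
tcp_rot: [[0.999, 0.021, -0.037], [0.021, -1.0, -0.007], [-0.037, 0.006, -0.999]]
wrist_force: [0.4, -1.0, -0.2]
opening: 85.5
```

Emit:
play_rows(
  rows="0 0 0 0 0; 0 0 0 0 0",
)

```text
time: 34.0
ee_pos: [428.2, -94.5, 86.0]
tcp_rot: [[0.999, 0.02, -0.039], [0.02, -1.0, -0.006], [-0.039, 0.005, -0.999]]
wrist_force: [1.1, -0.8, 0.6]
opening: 85.4
```

```bash
python3 - <<'E'
from h import *; from meas import *
snap('r'); sleeves()
E
python3 plan.py 427.5 -98.3 80 1 0 25
```

```text
top [623.1 -29. ] scene [601.8 -22. ] joint [619.4 -29.   16. ] cost 0.05
top [621.7 153.7] scene [599.4 164.2] joint [617.8 151.   16.7] cost 0.03
top [621.8  93. ] scene [600.  100.9] joint [617.7  90.6  16.1] cost 0.21
t=34.20 p=[428.6 -94.4  86.3] a=1.16 open=85.8 F=[-0.1  1.1  0.7] n=1 tilt=[-0.0385 -0.0066]
-0.0012 0.0038 0.0063 0.16 0
```

Emit:
play_rows(
  rows="0 0 -0.01 0 0; 0 0 -0.01 0 0; 0 0 -0.01 0 0; 0 0 -0.01 0 0; 0 0 -0.01 0 0; 0 0 -0.01 0 0; 0 0 0 0 0; 0 0 0 0 0",
)

```text
time: 35.0
ee_pos: [433.2, -94.1, 153.5]
tcp_rot: [[0.999, 0.022, -0.035], [0.021, -1.0, -0.008], [-0.035, 0.007, -0.999]]
wrist_force: [-0.4, -0.2, -0.2]
opening: 85.3
```

```bash
python3 plan.py 427.5 -98.3 80 1 0 25
```

```text
t=35.00 p=[433.2 -94.1 153.5] a=1.23 open=85.3 F=[-0.4 -0.2 -0.2] n=3 tilt=[-0.0345 -0.0079]
-0.0019 0.0014 0.0245 0.08 0; -0.0019 0.0014 0.0245 0.08 0; -0.0019 0.0014 0.0245 0.08 0
```

Emit:
play_rows(
  rows="0 0 0.02 0 0; 0 0 0.03 0 0; 0 0 0 0 0; 0 0 0 0 0",
)

```text
time: 35.4
ee_pos: [431.5, -94.5, 102.5]
tcp_rot: [[0.999, 0.022, -0.034], [0.021, -1.0, -0.008], [-0.035, 0.007, -0.999]]
wrist_force: [0.5, -0.1, 0.8]
opening: 85.2
```

```bash
python3 plan.py 427.5 -98.3 80 1 0 25
```

```text
t=35.40 p=[431.5 -94.5 102.5] a=1.22 open=85.2 F=[ 0.5 -0.1  0.8] n=1 tilt=[-0.0345 -0.008 ]
-0.0040 0.0037 0.0225 0.22 0
```

Emit:
play_rows(
  rows="0.03 0 0 0 0; 0.03 0 0 0 0; 0 0 0 0 0; 0 0 0 0 0",
)

```text
time: 35.8
ee_pos: [493.5, -93.4, 103.8]
tcp_rot: [[0.999, 0.021, -0.034], [0.021, -1.0, -0.008], [-0.034, 0.008, -0.999]]
wrist_force: [-0.7, -0.0, -0.1]
opening: 85.4
```

Emit:
play_rows(
  rows="-0.01 0 0 0 0; -0.01 0 0 0 0; -0.01 0 0 0 0; -0.01 0 0 0 0; -0.01 0 0 0 0; 0 0 0 0 0; 0 0 0 0 0",
)

```text
time: 36.5
ee_pos: [435.1, -94.2, 107.2]
tcp_rot: [[0.999, 0.02, -0.035], [0.02, -1.0, -0.008], [-0.035, 0.008, -0.999]]
wrist_force: [0.1, 0.1, 0.5]
opening: 85.5
```

Emit:
play_rows(
  rows="-0.002 0.002 0.012 0 0; -0.001 0.002 0.02 0 0; 0 0 0.025 0 0; 0 0 0.015 0 0; 0 0 0.005 0 0; 0 0 0 0 0; 0 0 0 0 0",
)

```text
time: 37.2
ee_pos: [433.4, -100.3, 29.2]
tcp_rot: [[0.999, 0.02, -0.029], [0.02, -1.0, -0.01], [-0.03, 0.01, -1.0]]
wrist_force: [-0.3, -0.0, -0.0]
opening: 85.5
```

```bash
python3 plan.py 428 -98.3 20 1 0 25
```

```text
t=37.20 p=[ 433.4 -100.3   29.2] a=1.13 open=85.5 F=[-0.3 -0.  -0. ] n=1 tilt=[-0.0294 -0.0101]
-0.0054 -0.0021 0.0092 0.13 0
```

Emit:
play_rows(
  rows="-0.005 -0.002 0.006 0 0; 0 0 0.001 0 0; 0 0 0 0 0; 0 0 0 0 0",
)

```text
time: 37.6
ee_pos: [429.2, -98.7, 23.5]
tcp_rot: [[0.999, 0.02, -0.026], [0.02, -1.0, -0.011], [-0.027, 0.011, -1.0]]
wrist_force: [0.3, 0.0, -0.8]
opening: 85.2
```

```bash
python3 plan.py 428 -98.3 20 1 0 25
```

```text
t=37.60 p=[429.2 -98.7  23.5] a=1.14 open=85.2 F=[ 0.3  0.  -0.8] n=1 tilt=[-0.0264 -0.0112]
-0.0011 -0.0004 0.0035 0.14 0
```

Emit:
play_rows(
  rows="-0.001 0 0.003 0 0; 0 0 0 0 255; 0 0 0 0 255; 0 0 0 0 255; 0 0 0 0 255; 0 0 0 0 255; 0 0 0 0 255; 0 0 0 0 255",
)

```text
time: 38.4
ee_pos: [428.5, -98.9, 21.0]
tcp_rot: [[0.999, 0.02, -0.025], [0.02, -1.0, -0.012], [-0.026, 0.011, -1.0]]
wrist_force: [0.3, 0.0, 1.0]
opening: 44.0
```

```bash
python3 plan.py 622 -88 105 1 255 25
```

```text
t=38.40 p=[428.5 -98.9  21. ] a=1.15 open=44.0 F=[0.3 0.  1. ] n=9 tilt=[-0.0254 -0.0116]
0.0215 -0.0008 -0.0093 0.02 255; 0.0215 -0.0008 -0.0093 0.02 255; 0.0215 -0.0008 -0.0093 0.02 255; 0.0215 -0.0008 -0.0093 0.02 255; 0.0215 -0.0008 -0.0093 0.02 255; 0.0215 -0.0008 -0.0093 0.02 255; 0.0215 -0.0008 -0.0093 0.02 255; 0.0215 -0.0008 -0.0093 0.02 255
0.0215 -0.0008 -0.0093 0.02 255
```

Emit:
play_rows(
  rows="0 0 -0.015 0 255; 0 0 -0.025 0 255; 0.01 0 -0.025 0 255; 0.02 0 -0.02 0 255; 0.025 0 -0.003 0 255; 0.025 -0.001 0 0 255; 0.025 -0.001 0 0 255; 0.025 -0.001 0 0 255",
)

```text
time: 39.2
ee_pos: [561.0, -91.5, 107.8]
tcp_rot: [[0.999, 0.018, -0.03], [0.018, -1.0, -0.01], [-0.03, 0.01, -1.0]]
wrist_force: [-0.3, -0.4, -0.9]
opening: 43.7
```

```bash
python3 plan.py 621.5 -88.7 100 1 255 20
```

```text
t=39.20 p=[561.  -91.5 107.8] a=1.04 open=43.7 F=[-0.3 -0.4 -0.9] n=4 tilt=[-0.0297 -0.0102]
0.0151 -0.0004 0.0020 0.01 255; 0.0151 -0.0004 0.0020 0.01 255; 0.0151 -0.0004 0.0020 0.01 255; 0.0151 -0.0004 0.0020 0.01 255
```

Emit:
play_rows(
  rows="0.018 0 0.001 0 255; 0.016 0 0.002 0 255; 0.010 0 0.002 0 255; 0.004 0 0 0 255; 0 0 0 0 255; 0 0 0 0 255",
)

```text
time: 39.8
ee_pos: [612.4, -90.1, 98.9]
tcp_rot: [[0.999, 0.02, -0.031], [0.019, -1.0, -0.01], [-0.031, 0.009, -0.999]]
wrist_force: [-0.2, 0.6, -0.8]
opening: 44.2
```

```bash
python3 plan.py 621.5 -88.7 82 1 255 20
```

```text
t=39.80 p=[612.4 -90.1  98.9] a=1.11 open=44.2 F=[-0.2  0.6 -0.8] n=1 tilt=[-0.031  -0.0099]
0.0091 -0.0012 0.0169 0.11 255
```

Emit:
play_rows(
  rows="0.006 -0.001 0.008 0 255; 0.004 0 0.006 0 255; 0.001 0 0.002 0 255; 0 0 0 0 255; 0 0 0 0 255",
)

```text
time: 40.3
ee_pos: [622.3, -88.9, 81.2]
tcp_rot: [[0.999, 0.019, -0.032], [0.019, -1.0, -0.01], [-0.032, 0.009, -0.999]]
wrist_force: [-1.0, 0.3, -0.3]
opening: 43.4
```

```bash
python3 plan.py 621.5 -88.7 82 1 255 20
python3 - <<'E'
from h import *
snap('s')
E
python3 ov.py s 190 180 21 -3,-1
```

```text
t=40.30 p=[622.3 -88.9  81.2] a=1.08 open=43.4 F=[-1.   0.3 -0.3] n=1 tilt=[-0.0321 -0.0096]
-0.0008 -0.0002 -0.0008 0.08 255
```

View pics/s_ov.png

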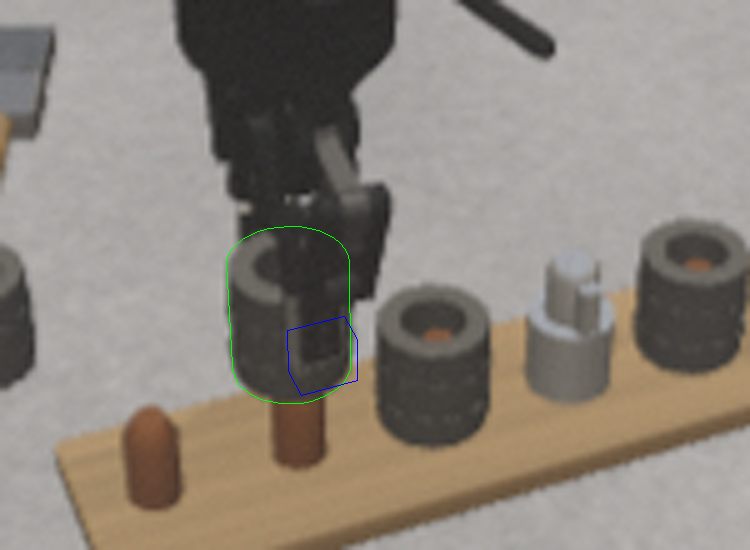

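Emit:
play_rows(
  rows="0 -0.0012 0.006 0 255; 0.0005 0 0.008 0 255; 0 0 0.009 0 255; 0 0 0.009 0 255; 0 0 0.007 0 255; 0 0 0.004 0 255; 0 0 0 0 255; 0 0 0 0 255",
)

```text
time: 41.2
ee_pos: [621.5, -88.1, 36.1]
tcp_rot: [[0.999, 0.019, -0.031], [0.019, -1.0, -0.01], [-0.031, 0.009, -0.999]]
wrist_force: [-1.0, -0.8, -0.1]
opening: 44.4
```

Emit:
play_rows(
  rows="0 0 0.0015 0 255; 0 0 0.0015 0 255",
)

```text
time: 41.4
ee_pos: [621.5, -88.2, 35.9]
tcp_rot: [[0.999, 0.019, -0.03], [0.019, -1.0, -0.01], [-0.03, 0.01, -1.0]]
wrist_force: [-8.3, 2.0, 20.8]
opening: 44.3
```

Seated (21 N reaction). Release and look for the last sleeve.

Emit:
play_rows(
  rows="0 0 -0.001 0 100; 0 0 0 0 0; 0 0 0 0 0; 0 0 0 0 0; 0 0 -0.015 0 0; 0 0 -0.025 0 0; 0 0 -0.025 0 0; 0 0 -0.015 0 0",
)

```text
time: 42.2
ee_pos: [621.7, -86.9, 115.1]
tcp_rot: [[0.999, 0.019, -0.036], [0.019, -1.0, -0.009], [-0.036, 0.008, -0.999]]
wrist_force: [-0.0, 0.2, -0.1]
opening: 85.4
```

```bash
python3 - <<'E'
from h import *; from meas import *
snap('t'); sleeves()
E
python3 plan.py 503 -194 95 1 0 25
```

```text
top [621.4 154.4] scene [600.  163.6] joint [617.5 151.4  15.9] cost 0.12
top [622.2  92.7] scene [599.7 101.5] joint [618.1  90.6  16.7] cost 0.12
t=42.40 p=[621.  -86.8 113. ] a=1.08 open=85.6 F=[-0.4  0.5 -0.5] n=7 tilt=[-0.0375 -0.0085]
-0.0171 0.0150 0.0026 0.01 0; -0.0171 0.0150 0.0026 0.01 0; -0.0171 0.0150 0.0026 0.01 0; -0.0171 0.0150 0.0026 0.01 0; -0.0171 0.0150 0.0026 0.01 0; -0.0171 0.0150 0.0026 0.01 0; -0.0171 0.0150 0.0026 0.01 0
```

View pics/t_scene.png

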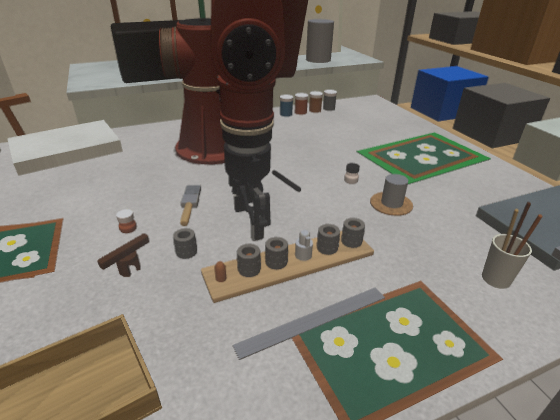

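Emit:
play_rows(
  rows="-0.01 0.009 0 0 0; -0.017 0.015 0.002 0 0; -0.018 0.017 0.003 0 0; -0.018 0.017 0.003 0 0; -0.018 0.016 0.003 0 0; -0.014 0.013 0.003 0 0; -0.006 0.006 0.002 0 0; 0 0 0 0 0",
)

```text
time: 43.2
ee_pos: [507.4, -185.5, 92.1]
tcp_rot: [[0.998, 0.019, -0.052], [0.019, -1.0, -0.004], [-0.052, 0.003, -0.999]]
wrist_force: [-0.0, -0.1, -1.8]
opening: 85.4
```

```bash
python3 plan.py 503 -193 80 1 0 25
```

```text
t=43.20 p=[ 507.4 -185.5   92.1] a=1.07 open=85.4 F=[-0.  -0.1 -1.8] n=1 tilt=[-0.0518 -0.0039]
-0.0045 0.0074 0.0121 0.07 0
```

Emit:
play_rows(
  rows="0 0 0 0 0; 0 0 0 0 0; 0 0 0 0 0; 0 0 0 0 0; 0 0 0 0 0; 0 0 0 0 0; 0 0 0 0 0; 0 0 0 0 0",
)

```text
time: 44.0
ee_pos: [509.3, -183.4, 91.6]
tcp_rot: [[0.998, 0.022, -0.051], [0.022, -1.0, -0.003], [-0.051, 0.002, -0.999]]
wrist_force: [-0.5, -0.0, 0.5]
opening: 85.8
```

```bash
python3 plan.py 503 -193 80 1 0 25
```

```text
t=44.00 p=[ 509.3 -183.4   91.6] a=1.26 open=85.8 F=[-0.5 -0.   0.5] n=1 tilt=[-0.0512 -0.0035]
-0.0066 0.0095 0.0116 0.26 0
```

Emit:
play_rows(
  rows="0 -0.03 0 0 0; 0 -0.03 0 0 0; 0 0 0 0 0; 0 0 0 0 0",
)

```text
time: 44.4
ee_pos: [508.4, -122.6, 91.6]
tcp_rot: [[0.999, 0.021, -0.05], [0.02, -1.0, -0.004], [-0.05, 0.003, -0.999]]
wrist_force: [0.1, -0.1, -0.8]
opening: 85.4
```

```bash
python3 plan.py 503 -193 80 1 0 25
```

```text
t=44.40 p=[ 508.4 -122.6   91.6] a=1.17 open=85.4 F=[ 0.1 -0.1 -0.8] n=3 tilt=[-0.0502 -0.0041]
-0.0023 0.0234 0.0039 0.06 0; -0.0023 0.0234 0.0039 0.06 0; -0.0022 0.0234 0.0039 0.06 0
```

Emit:
play_rows(
  rows="0 0.03 0 0 0; 0 0.03 0 0 0; 0 0 0 0 0; 0 0 0 0 0",
)

```text
time: 44.8
ee_pos: [510.1, -186.4, 92.0]
tcp_rot: [[0.999, 0.021, -0.049], [0.02, -1.0, -0.005], [-0.049, 0.004, -0.999]]
wrist_force: [0.4, 0.6, -0.3]
opening: 85.2
```

```bash
python3 plan.py 503 -193 80 1 0 25
```

```text
t=44.80 p=[ 510.1 -186.4   92. ] a=1.17 open=85.2 F=[ 0.4  0.6 -0.3] n=1 tilt=[-0.0493 -0.005 ]
-0.0072 0.0064 0.0120 0.17 0
```

Emit:
play_rows(
  rows="0 0 -0.01 0 0; 0 0 -0.01 0 0; 0 0 -0.01 0 0; 0 0 -0.01 0 0; 0 0 -0.01 0 0; 0 0 -0.01 0 0; 0 0 -0.01 0 0; 0 0 -0.01 0 0",
)

```text
time: 45.6
ee_pos: [514.1, -184.1, 179.2]
tcp_rot: [[0.999, 0.022, -0.049], [0.022, -1.0, -0.005], [-0.049, 0.004, -0.999]]
wrist_force: [-0.4, 0.0, -0.3]
opening: 85.0
```

```bash
python3 plan.py 503 -193 80 1 0 25|head -1
```

```text
t=45.60 p=[ 514.1 -184.1  179.2] a=1.28 open=85.0 F=[-0.4  0.  -0.3] n=5 tilt=[-0.0493 -0.0047]
```

Emit:
play_rows(
  rows="0 0 0.015 0 0; 0 0 0.025 0 0; 0 0 0.025 0 0; 0 0 0.015 0 0; 0 0 0.005 0 0; 0 0 0 0 0",
)

```text
time: 46.2
ee_pos: [513.0, -185.9, 97.2]
tcp_rot: [[0.999, 0.023, -0.043], [0.022, -1.0, -0.008], [-0.043, 0.007, -0.999]]
wrist_force: [-0.5, 0.0, 0.5]
opening: 85.6
```

```bash
python3 plan.py 503 -193 80 1 0 25|head -1
```

```text
t=46.20 p=[ 513.  -185.9   97.2] a=1.28 open=85.6 F=[-0.5  0.   0.5] n=1 tilt=[-0.0433 -0.0077]
```

Emit:
play_rows(
  rows="0 0 -0.01 0 0; 0 0 -0.01 0 0; 0 0 -0.01 0 0; 0 0 -0.01 0 0; 0 0 -0.01 0 0; 0 0 -0.01 0 0; 0 0 -0.01 0 0; 0 0 -0.01 0 0",
)

```text
time: 47.0
ee_pos: [518.4, -185.9, 188.2]
tcp_rot: [[0.999, 0.023, -0.038], [0.022, -1.0, -0.01], [-0.038, 0.009, -0.999]]
wrist_force: [-0.2, -0.1, -0.1]
opening: 85.3
```

Emit:
play_rows(
  rows="0 0 0.015 0 0; 0 0 0.03 0 0; 0 0 0.03 0 0; 0 0 0.01 0 0; 0 0 0 0 0",
)

```text
time: 47.5
ee_pos: [518.0, -188.1, 106.1]
tcp_rot: [[0.999, 0.023, -0.032], [0.022, -1.0, -0.013], [-0.033, 0.012, -0.999]]
wrist_force: [-0.9, 0.7, -0.4]
opening: 85.4
```

Emit:
play_rows(
  rows="0 0 -0.01 0 0; 0 0 -0.01 0 0; 0 0 -0.01 0 0; 0 0 -0.01 0 0; 0 0 -0.01 0 0; 0 0 -0.01 0 0; 0 0 -0.01 0 0; 0 0 -0.01 0 0",
)

```text
time: 48.3
ee_pos: [522.9, -187.9, 198.5]
tcp_rot: [[0.999, 0.023, -0.026], [0.022, -1.0, -0.016], [-0.026, 0.016, -1.0]]
wrist_force: [0.1, 0.0, -1.2]
opening: 85.4
```

Emit:
play_rows(
  rows="0 0 0.015 0 0; 0 0 0.03 0 0; 0 0 0.03 0 0; 0 0 0.01 0 0; 0 0 0 0 0",
)

```text
time: 48.8
ee_pos: [523.4, -190.5, 116.4]
tcp_rot: [[1.0, 0.023, -0.02], [0.022, -1.0, -0.019], [-0.021, 0.019, -1.0]]
wrist_force: [-0.3, 0.4, 0.6]
opening: 85.3
```

Emit:
play_rows(
  rows="0 0 -0.01 0 0; 0 0 -0.01 0 0; 0 0 -0.01 0 0; 0 0 -0.01 0 0; 0 0 -0.01 0 0; 0 0 -0.01 0 0; 0 0 -0.01 0 0; 0 0 -0.01 0 0",
)

```text
time: 49.6
ee_pos: [527.2, -189.7, 208.9]
tcp_rot: [[1.0, 0.023, -0.014], [0.023, -0.999, -0.022], [-0.015, 0.022, -1.0]]
wrist_force: [0.2, 0.1, -0.3]
opening: 85.5
```

Emit:
play_rows(
  rows="0 0 0.015 0 0; 0 0 0.03 0 0; 0 0 0.03 0 0; 0 0 0.01 0 0; 0 0 0 0 0",
)

```text
time: 50.1
ee_pos: [528.7, -192.9, 126.8]
tcp_rot: [[1.0, 0.023, -0.008], [0.023, -0.999, -0.025], [-0.009, 0.025, -1.0]]
wrist_force: [0.4, -1.3, -0.1]
opening: 85.2
```

```bash
python3 - <<'E'
from h import *; from meas import *
snap('u'); sleeves()
E
python3 plan.py 503 -193 80 1 0 25
```

```text
top [622.6  92. ] scene [600.2 100.9] joint [618.6  90.   16.6] cost 0.1
top [622.3 154.8] scene [599.5 163.6] joint [618.  151.2  16.7] cost 0.29
top [ 510.2 -175.5] scene [ 499.9 -193.4] joint [ 507.6 -185.4    2.8] cost 20.28
top [624.4 -29.9] scene [601.  -21.8] joint [620.3 -29.6  17.6] cost 0.02
t=50.30 p=[ 530.1 -193.5  128.8] a=1.30 open=85.4 F=[ 0.4 -0.3  0.5] n=3 tilt=[-0.0049 -0.0268]
-0.0090 -0.0004 0.0163 0.10 0; -0.0090 -0.0004 0.0163 0.10 0; -0.0090 -0.0004 0.0163 0.10 0
```

Emit:
play_rows(
  rows="-0.013 0 0.02 0 0; -0.013 0 0.025 0 0; 0 0 0 0 0; 0 0 0 0 0",
)

```text
time: 50.7
ee_pos: [507.6, -197.2, 88.5]
tcp_rot: [[1.0, 0.023, 0.004], [0.023, -0.999, -0.031], [0.003, 0.031, -1.0]]
wrist_force: [1.0, -0.2, 0.8]
opening: 85.4
```

```bash
python3 plan.py 503 -193 20 1 0 25
```

```text
t=50.70 p=[ 507.6 -197.2   88.5] a=1.32 open=85.4 F=[ 1.  -0.2  0.8] n=3 tilt=[ 0.0035 -0.031 ]
-0.0015 -0.0014 0.0228 0.11 0; -0.0015 -0.0014 0.0228 0.11 0; -0.0015 -0.0014 0.0228 0.11 0
```

Emit:
play_rows(
  rows="-0.002 -0.002 0.02 0 0; -0.002 -0.002 0.022 0 0; -0.001 -0.001 0.015 0 0; 0 0 0.003 0 0; 0 0 0 0 0; 0 0 0 0 0",
)

```text
time: 51.3
ee_pos: [512.5, -197.7, 36.2]
tcp_rot: [[1.0, 0.023, 0.017], [0.024, -0.999, -0.038], [0.016, 0.038, -0.999]]
wrist_force: [-0.2, 0.3, 0.3]
opening: 85.3
```

```bash
python3 plan.py 503 -193 20 1 0 25
```

```text
t=51.30 p=[ 512.5 -197.7   36.2] a=1.38 open=85.3 F=[-0.2  0.3  0.3] n=1 tilt=[ 0.0174 -0.0378]
-0.0094 -0.0049 0.0162 0.38 0
```

Emit:
play_rows(
  rows="-0.008 -0.0045 0.008 0 0; 0 0 0 0 0; 0 0 0 0 0",
)

```text
time: 51.6
ee_pos: [505.4, -193.9, 29.3]
tcp_rot: [[1.0, 0.023, 0.02], [0.024, -0.999, -0.039], [0.019, 0.04, -0.999]]
wrist_force: [-0.2, -0.5, 0.5]
opening: 85.4
```

```bash
python3 plan.py 503 -193 20 1 0 25
```

```text
t=51.60 p=[ 505.4 -193.9   29.3] a=1.38 open=85.4 F=[-0.2 -0.5  0.5] n=1 tilt=[ 0.0203 -0.0393]
-0.0023 -0.0010 0.0093 0.38 0
```

Emit:
play_rows(
  rows="-0.002 -0.001 0.007 0 0; 0 0 0 0 0; 0 0 0 0 255; 0 0 0 0 255; 0 0 0 0 255; 0 0 0 0 255; 0 0 0 0 255; 0 0 0 0 255",
)

```text
time: 52.4
ee_pos: [503.6, -193.4, 22.4]
tcp_rot: [[1.0, 0.023, 0.021], [0.024, -0.999, -0.04], [0.02, 0.04, -0.999]]
wrist_force: [-0.1, -0.1, -0.3]
opening: 43.9
```

```bash
python3 plan.py 623 -148 105 1 255 25
```

```text
t=52.40 p=[ 503.6 -193.4   22.4] a=1.37 open=43.9 F=[-0.1 -0.1 -0.3] n=7 tilt=[ 0.0208 -0.0396]
0.0172 -0.0061 -0.0118 0.05 255; 0.0172 -0.0061 -0.0118 0.05 255; 0.0172 -0.0061 -0.0118 0.05 255; 0.0172 -0.0061 -0.0118 0.05 255; 0.0172 -0.0061 -0.0118 0.05 255; 0.0172 -0.0062 -0.0118 0.05 255; 0.0172 -0.0062 -0.0118 0.05 255
```

Emit:
play_rows(
  rows="0 0 -0.03 0 255; 0 0 -0.045 0 255; 0.02 -0.007 -0.02 0 255; 0.03 -0.011 0 0 255; 0.03 -0.011 0 0 255; 0.02 -0.01 0 0 255; 0 0 0 0 255; 0 0 0 0 255",
)

```text
time: 53.2
ee_pos: [603.4, -146.7, 120.7]
tcp_rot: [[1.0, 0.022, 0.02], [0.022, -0.999, -0.039], [0.019, 0.039, -0.999]]
wrist_force: [0.3, -0.2, -0.8]
opening: 44.0
```

```bash
python3 plan.py 622 -148.5 100 1 255 25
```

```text
t=53.20 p=[ 603.4 -146.7  120.7] a=1.28 open=44.0 F=[ 0.3 -0.2 -0.8] n=2 tilt=[ 0.0203 -0.0388]
0.0093 0.0011 0.0104 0.14 255; 0.0093 0.0011 0.0104 0.14 255
```

Emit:
play_rows(
  rows="0.010 0 0.02 0 255; 0.0075 0.0003 0.016 0 255; 0 0 0 0 255; 0 0 0 0 255",
)

```text
time: 53.6
ee_pos: [619.3, -149.4, 83.6]
tcp_rot: [[1.0, 0.02, 0.018], [0.021, -0.999, -0.039], [0.017, 0.039, -0.999]]
wrist_force: [-0.2, 1.4, -0.0]
opening: 44.2
```

```bash
python3 plan.py 622 -148.5 82 1 255 20
python3 - <<'E'
from h import *
snap('v')
E
python3 ov.py v 160 190 22.4 -3,-1
```

```text
t=53.60 p=[ 619.3 -149.4   83.6] a=1.19 open=44.2 F=[-0.2  1.4 -0. ] n=1 tilt=[ 0.0178 -0.0386]
0.0027 -0.0008 0.0016 0.19 255
```

View pics/v_ov.png

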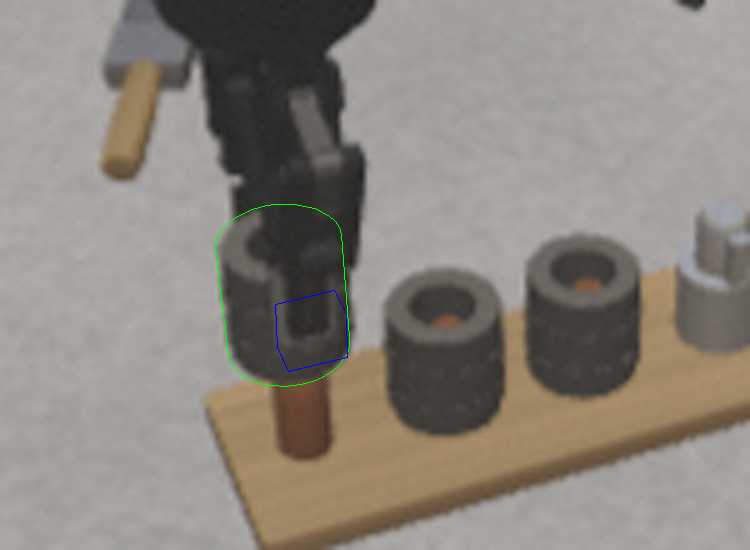

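Emit:
play_rows(
  rows="0.002 -0.002 0.006 0 255; 0 0 0 0 255; 0 0 0 0 255",
)

```text
time: 54.0
ee_pos: [622.0, -147.8, 79.1]
tcp_rot: [[1.0, 0.02, 0.02], [0.02, -0.999, -0.04], [0.019, 0.04, -0.999]]
wrist_force: [0.0, -0.3, -0.6]
opening: 44.0
```

```bash
python3 plan.py 622 -148.5 37 1 255 20
python3 - <<'E'
from h import *
snap('w')
E
python3 ov.py w 160 190 22.4 -3,-1
```

```text
t=54.00 p=[ 622.  -147.8   79.1] a=1.17 open=44.0 F=[ 0.  -0.3 -0.6] n=3 tilt=[ 0.0202 -0.0395]
0.0000 0.0002 0.0140 0.06 255; 0.0000 0.0002 0.0140 0.06 255; 0.0000 0.0002 0.0140 0.06 255
```

View pics/w_ov.png

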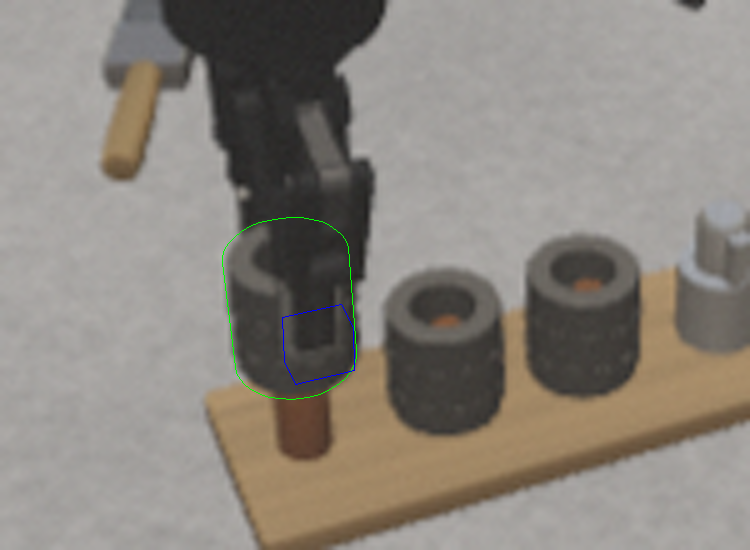

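Emit:
play_rows(
  rows="-0.0001 -0.0007 0.008 0 255; -0.0002 -0.0006 0.01 0 255; -0.0002 -0.0005 0.01 0 255; -0.0001 -0.0003 0.006 0 255; 0 0 0 0 255; 0 0 0 0 255",
)

```text
time: 54.7
ee_pos: [622.9, -147.5, 41.9]
tcp_rot: [[1.0, 0.019, 0.022], [0.02, -0.999, -0.04], [0.021, 0.041, -0.999]]
wrist_force: [0.4, -0.8, 0.8]
opening: 44.0
```

Emit:
play_rows(
  rows="0 0 0.003 0 255; 0 0 0.002 0 255; 0 0 0.001 0 255; 0 0 0 0 255",
)

```text
time: 55.1
ee_pos: [622.9, -147.6, 37.6]
tcp_rot: [[1.0, 0.02, 0.022], [0.021, -0.999, -0.041], [0.021, 0.041, -0.999]]
wrist_force: [0.5, 0.3, -0.0]
opening: 44.0
```

Emit:
play_rows(
  rows="0 0 0.0015 0 255; 0 0 0.0015 0 255",
)

```text
time: 55.3
ee_pos: [623.2, -147.7, 37.2]
tcp_rot: [[1.0, 0.02, 0.023], [0.021, -0.999, -0.041], [0.022, 0.042, -0.999]]
wrist_force: [-6.6, 2.1, 23.1]
opening: 44.2
```

Emit:
play_rows(
  rows="0 0 -0.001 0 100; 0 0 0 0 0; 0 0 0 0 0; 0 0 0 0 0; 0 0 -0.03 0 0; 0 0 -0.045 0 0; 0 0 0 0 0; 0 0 0 0 0",
)

```text
time: 56.1
ee_pos: [619.7, -143.9, 113.2]
tcp_rot: [[1.0, 0.02, 0.019], [0.021, -0.999, -0.039], [0.018, 0.04, -0.999]]
wrist_force: [0.0, 0.8, -0.8]
opening: 85.1
```

```bash
python3 - <<'E'
from h import *; from meas import *
snap('x'); sleeves()
for n in CAL:
    m=eyes.cut_out(n,'handle')
    for d in m: print(n,d['score'],cmask(d['region']),d['region'].sum())
    if m: np.save(f'hd_{n}.npy',m[0]['region'])
    im=cv2.imread(f'pics/x_{n}.png'); c=np.round(cmask(m[0]['region'])).astype(int)
    cv2.imwrite(f'pics/x_h{n}.png',cv2.resize(im[c[1]-40:c[1]+40,c[0]-50:c[0]+50],None,fx=7,fy=7,interpolation=cv2.INTER_CUBIC))
im=cv2.imread('pics/x_scene.png'); cv2.imwrite('pics/x_z.png',cv2.resize(im[170:310,190:390],None,fx=3.9,fy=3.9,interpolation=cv2.INTER_CUBIC))
E
python3 plan.py 511 -308 160 30 0 40
```

```text
top [621.1  91.5] scene [600.2 101.1] joint [617.6  90.1  15.9] cost 0.0
top [623.1 -28.8] scene [602.1 -23. ] joint [619.2 -29.3  15.5] cost 0.2
top [621.6 156. ] scene [599.8 163.8] joint [617.3 152.4  15.8] cost 0.44
scene 0.58 [125.28978389 255.17092338] 1018
t=56.40 p=[ 619.1 -143.7  112. ] a=1.18 open=86.0 F=[0.2 0.4 0.1] n=6 tilt=[ 0.0171 -0.0389]
-0.0186 0.0270 -0.0080 -4.80 0; -0.0208 0.0254 -0.0080 -4.80 0; -0.0228 0.0235 -0.0080 -4.80 0; -0.0247 0.0215 -0.0080 -4.80 0; -0.0264 0.0194 -0.0080 -4.80 0; -0.0280 0.0171 -0.0080 -4.80 0Traceback (most recent call last):
  File "<stdin>", line 7, in <module>
IndexError: list index out of range
```

View pics/x_hscene.png

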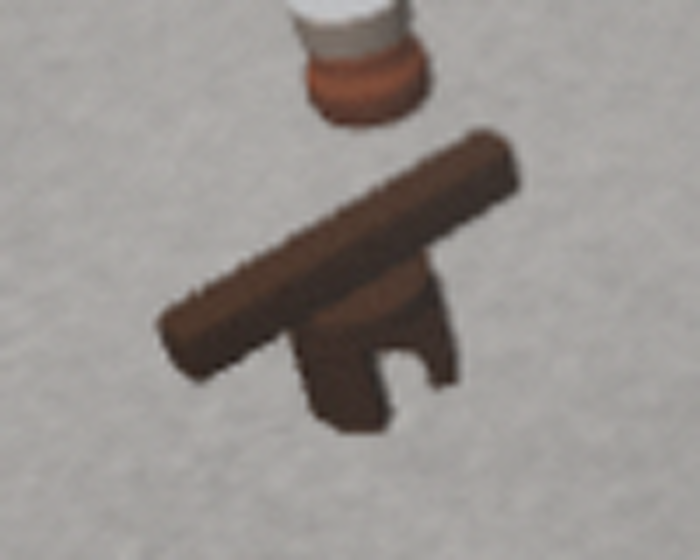

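```bash
cat > hf.py <<'E'
from h import *
def parts(p):
    a=np.radians(p[2]);M=np.array([[np.cos(a),-np.sin(a)],[np.sin(a),np.cos(a)]])
    q=np.array([[8,55],[8,-55],[-8,-55],[-8,55]])@M.T+p[:2]
    bar=np.vstack([np.c_[q,[41.]*4],np.c_[q,[61.]*4]]); return bar,cyl(p[0],p[1],0,41,43)
def rend(n,p):
    k=4; o=np.zeros((420,560),np.uint8)
    for P in parts(p): cv2.fillConvexPoly(o,np.round(sil(n,P)*16).astype(np.int32),1,shift=4)
    return o
def msk(n,f,c):
    im=cv2.imread(f).astype(int); m=(im.max(2)<95).astype(np.uint8); w=np.zeros_like(m); x,y=c; w[y-28:y+29,x-32:x+33]=1; m&=w
    nl,L,S,C=cv2.connectedComponentsWithStats(m); i=1+np.argmax(S[1:,4]); return (L==i).astype(np.uint8)
def go(n,f,c,ns=None):
    m=msk(n,f,c); from scipy.ndimage import gaussian_filter as g
    mm=g(m.astype(float),1)
    fn=lambda p:((g(rend(n,p).astype(float),1)-mm)**2).sum()
    best=None
    for a0 in(24,30,36):
        b=minimize(fn,[513,-308,a0],method='Nelder-Mead',options=dict(initial_simplex=[[510,-312,a0],[518,-312,a0],[510,-304,a0],[514,-308,a0+6]],xatol=.02,fatol=.01))
        if best is None or b.fun<best.fun: best=b
    print(n,best.x.round(2),round(best.fun,1),m.sum(),rend(n,best.x).sum()); return best.x,m
if __name__=="__main__":
    go('top','pics/j_top.png',(420,209)); go('top','pics/c_top.png',(420,209)); go('scene','pics/x_scene.png',(125,255))
E
python3 hf.py
python3 - <<'E'
import cv2
im=cv2.imread('pics/x_scene.png'); cv2.imwrite('pics/x_z.png',cv2.resize(im[170:310,190:390],None,fx=3.9,fy=3.9,interpolation=cv2.INTER_CUBIC))
E
```

```text
top [ 513.23 -310.71   30.19] 24.6 554 646
top [ 513.02 -310.42   29.72] 24.2 556 647
scene [ 513.   -313.78   31.28] 136.8 937 1218
```

View pics/x_z.png

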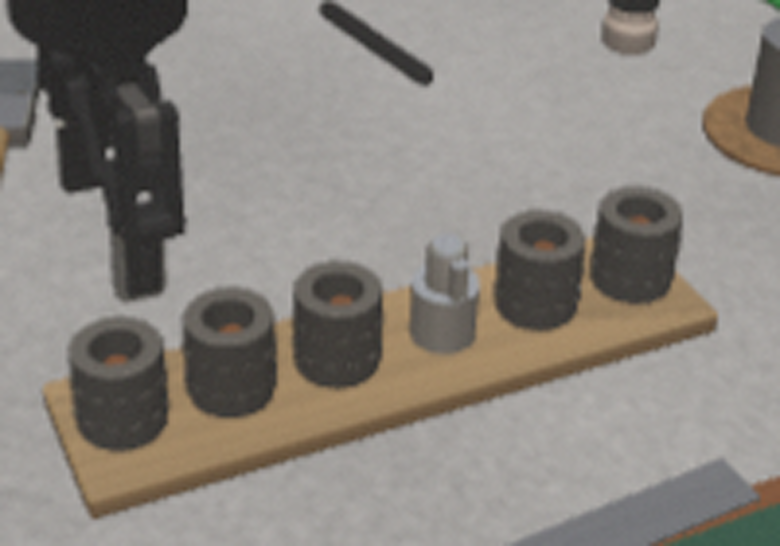

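Emit:
play_rows(
  rows="-0.0186 0.0270 -0.008 -4.8 0; -0.0208 0.0254 -0.008 -4.8 0; -0.0228 0.0235 -0.008 -4.8 0; -0.0247 0.0215 -0.008 -4.8 0; -0.0264 0.0194 -0.008 -4.8 0; -0.0240 0.0140 -0.004 -4.0 0; 0 0 0 0 0; 0 0 0 0 0",
)

```text
time: 57.2
ee_pos: [507.7, -306.3, 156.5]
tcp_rot: [[0.863, 0.505, 0.01], [0.505, -0.862, -0.035], [-0.009, 0.035, -0.999]]
wrist_force: [0.3, 0.6, -1.1]
opening: 85.2
```

```bash
cat >> plan.py <<'E'
    R=r.state()['tcp_rot'];p=r.state()['ee_pos'];u=p[:2]/np.linalg.norm(p[:2]);t=R[:2,2];print('rad',round(float(t@u),4),'tan',round(float(-t[0]*u[1]+t[1]*u[0]),4))
E
python3 plan.py 514 -311.5 160 30 0 40
```

```text
File "plan.py", line 14
    R=r.state()['tcp_rot'];p=r.state()['ee_pos'];u=p[:2]/np.linalg.norm(p[:2]);t=R[:2,2];print('rad',round(float(t@u),4),'tan',round(float(-t[0]*u[1]+t[1]*u[0]),4))
IndentationError: unexpected indent
```

```bash
cat > plan.py <<'E'
import sys
from h import *
def plan(x,y,z,ang,claw,step=45.,ystep=8.):
    s=r.state(); p=s['ee_pos']; R=s['tcp_rot']; a0=np.degrees(np.arctan2(R[1,0],R[0,0]))
    da=(ang-a0+180)%360-180; d=np.array([x,y,z])-p
    n=int(max(np.ceil(np.linalg.norm(d)/step),np.ceil(abs(da)/ystep),1)); rows=[]
    for i in range(n):
        a=np.radians(-da*i/n); Rz=np.array([[np.cos(a),-np.sin(a),0],[np.sin(a),np.cos(a),0],[0,0,1]])
        t=(R@Rz).T@(d/n)/1000
        rows.append(f"{t[0]:.4f} {t[1]:.4f} {t[2]:.4f} {-da/n:.2f} {claw:g}")
    print(f"t={s['time']:.2f} p={p.round(1)} a={a0:.2f} open={s['opening']:.1f} F={np.round(s['wrist_force'],1)} n={n} tilt={R[:2,2].round(4)}")
    u=p[:2]/np.linalg.norm(p[:2]);t=R[:2,2];print('rad',round(float(t@u),4),'tan',round(float(-t[0]*u[1]+t[1]*u[0]),4))
    for i in range(0,n,8): print("; ".join(rows[i:i+8]))
plan(*map(float,sys.argv[1:]))
E
python3 plan.py 514 -311.5 160 30 0 40
```

```text
t=57.20 p=[ 507.7 -306.3  156.5] a=30.35 open=85.2 F=[ 0.3  0.6 -1.1] n=1 tilt=[ 0.0103 -0.0349]
rad 0.0268 tan -0.0246
0.0027 0.0078 -0.0033 0.35 0
```

Emit:
play_rows(
  rows="0 0 -0.03 0 0; 0 0 -0.03 0 0; 0 0 -0.03 0 0; 0 0 0 0 0",
)

```text
time: 57.6
ee_pos: [507.4, -298.8, 245.9]
tcp_rot: [[0.864, 0.504, 0.006], [0.504, -0.863, -0.03], [-0.01, 0.029, -1.0]]
wrist_force: [0.8, -0.7, -0.6]
opening: 85.4
```

```bash
python3 plan.py 514 -311.5 160 30 0 40|head -2
```

```text
t=57.60 p=[ 507.4 -298.8  245.9] a=30.27 open=85.4 F=[ 0.8 -0.7 -0.6] n=3 tilt=[ 0.0056 -0.03  ]
rad 0.02 tan -0.023
```

Emit:
play_rows(
  rows="0 0 0.01 0 0; 0 0 0.01 0 0; 0 0 0.01 0 0; 0 0 0.01 0 0; 0 0 0.01 0 0; 0 0 0.01 0 0; 0 0 0.01 0 0; 0 0 0.01 0 0",
)

```text
time: 58.4
ee_pos: [506.8, -297.6, 154.1]
tcp_rot: [[0.863, 0.505, -0.0], [0.505, -0.863, -0.025], [-0.013, 0.022, -1.0]]
wrist_force: [-0.4, -0.8, -0.3]
opening: 85.8
```

```bash
python3 plan.py 514 -311.5 160 30 0 40
```

```text
t=58.40 p=[ 506.8 -297.6  154.1] a=30.32 open=85.8 F=[-0.4 -0.8 -0.3] n=1 tilt=[-0.     -0.0252]
rad 0.0128 tan -0.0218
-0.0009 0.0158 -0.0056 0.32 0
```

Emit:
play_rows(
  rows="-0.0005 0.008 0.004 0.3 0; 0 0.006 0.01 0 0; 0 0 0.012 0 0; 0 0 0.012 0 0; 0 0 0.012 0 0; 0 0 0.008 0 0; 0 0 0 0 0; 0 0 0 0 0",
)

```text
time: 59.2
ee_pos: [513.3, -312.5, 89.3]
tcp_rot: [[0.866, 0.5, -0.002], [0.499, -0.866, -0.024], [-0.013, 0.02, -1.0]]
wrist_force: [-0.3, -0.5, -0.2]
opening: 85.2
```

```bash
python3 plan.py 514 -311.5 46 30 0 20
python3 - <<'E'
from h import *
snap('y')
im=cv2.imread('pics/y_scene.png'); cv2.imwrite('pics/y_z.png',cv2.resize(im[180:300,60:220],None,fx=4.9,fy=4.9,interpolation=cv2.INTER_CUBIC))
im=cv2.imread('pics/y_top.png'); cv2.imwrite('pics/y_zt.png',cv2.resize(im[150:270,340:500],None,fx=4.9,fy=4.9,interpolation=cv2.INTER_CUBIC))
E
```

```text
t=59.20 p=[ 513.3 -312.5   89.3] a=29.97 open=85.2 F=[-0.3 -0.5 -0.2] n=3 tilt=[-0.0017 -0.0239]
rad 0.0109 tan -0.0213
0.0006 -0.0004 0.0144 -0.01 0; 0.0006 -0.0004 0.0144 -0.01 0; 0.0006 -0.0004 0.0144 -0.01 0
```

View pics/y_z.png

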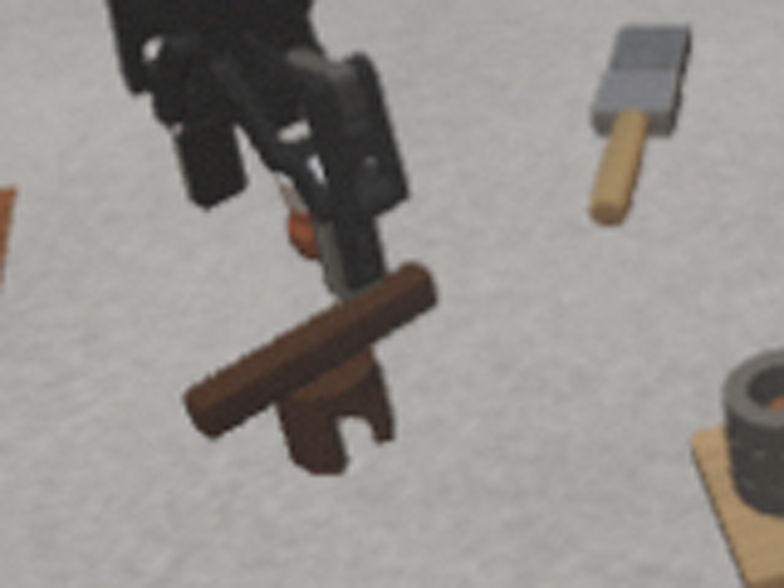

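View pics/y_zt.png

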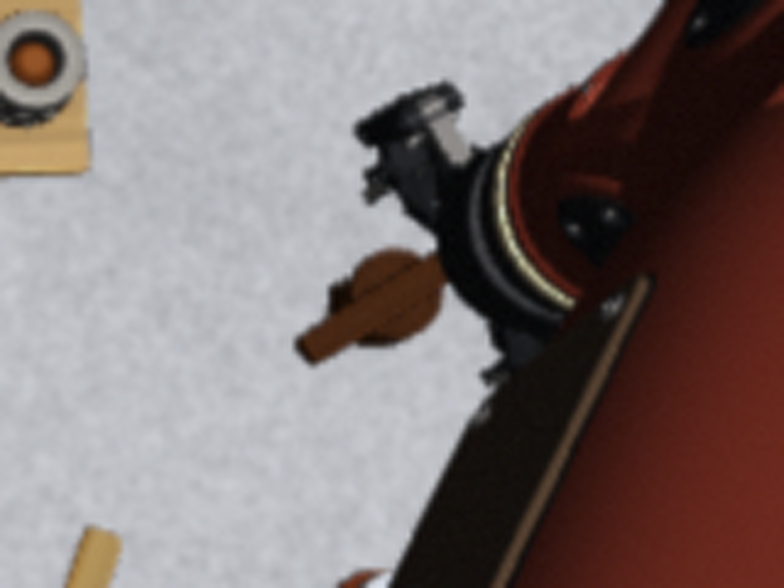

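Emit:
play_rows(
  rows="0.0006 -0.0005 0.012 0 0; 0.0006 -0.0005 0.012 0 0; 0.0004 0 0.010 0 0; 0 0 0.004 0 0; 0 0 0 0 0; 0 0 0 0 0",
)

```text
time: 59.9
ee_pos: [514.7, -311.8, 48.6]
tcp_rot: [[0.866, 0.5, -0.001], [0.5, -0.866, -0.025], [-0.013, 0.021, -1.0]]
wrist_force: [0.3, -0.5, -0.4]
opening: 85.5
```

```bash
python3 plan.py 514 -311.5 46 30 0 20
```

```text
t=59.90 p=[ 514.7 -311.8   48.6] a=29.98 open=85.5 F=[ 0.3 -0.5 -0.4] n=1 tilt=[-0.0006 -0.0247]
rad 0.0123 tan -0.0215
-0.0004 -0.0007 0.0026 -0.02 0
```

Emit:
play_rows(
  rows="0 0 0.002 0 0; 0 0 0 0 255; 0 0 0 0 255; 0 0 0 0 255; 0 0 0 0 255; 0 0 0 0 255; 0 0 0 0 255; 0 0 0 0 255",
  newtons=60,
)

```text
time: 60.7
ee_pos: [515.4, -312.6, 48.0]
tcp_rot: [[0.866, 0.5, 0.001], [0.5, -0.866, -0.026], [-0.012, 0.023, -1.0]]
wrist_force: [-0.7, -0.3, -0.0]
opening: 14.1
```

Emit:
play_rows(
  rows="0 0 0 0 255; 0 0 0 0 255",
)

```text
time: 60.9
ee_pos: [515.5, -312.6, 48.0]
tcp_rot: [[0.866, 0.5, 0.001], [0.5, -0.866, -0.026], [-0.012, 0.023, -1.0]]
wrist_force: [0.8, 0.8, 0.2]
opening: 13.7
```

```bash
python3 plan.py 620 32 150 1 255 30
python3 - <<'E'
from h import *
snap('z')
im=cv2.imread('pics/z_scene.png'); cv2.imwrite('pics/z_z.png',cv2.resize(im[180:300,60:220],None,fx=4.9,fy=4.9,interpolation=cv2.INTER_CUBIC))
E
```

```text
t=60.90 p=[ 515.5 -312.6   48. ] a=29.97 open=13.7 F=[0.8 0.8 0.2] n=13 tilt=[ 0.0013 -0.0263]
rad 0.0148 tan -0.0218
0.0201 -0.0188 -0.0085 2.23 255; 0.0194 -0.0195 -0.0085 2.23 255; 0.0186 -0.0203 -0.0085 2.23 255; 0.0178 -0.0210 -0.0085 2.23 255; 0.0170 -0.0216 -0.0085 2.23 255; 0.0161 -0.0223 -0.0085 2.23 255; 0.0152 -0.0229 -0.0085 2.23 255; 0.0143 -0.0235 -0.0085 2.23 255
0.0134 -0.0240 -0.0085 2.23 255; 0.0125 -0.0245 -0.0085 2.23 255; 0.0115 -0.0250 -0.0085 2.23 255; 0.0105 -0.0254 -0.0085 2.23 255; 0.0095 -0.0258 -0.0085 2.23 255
```

View pics/z_z.png

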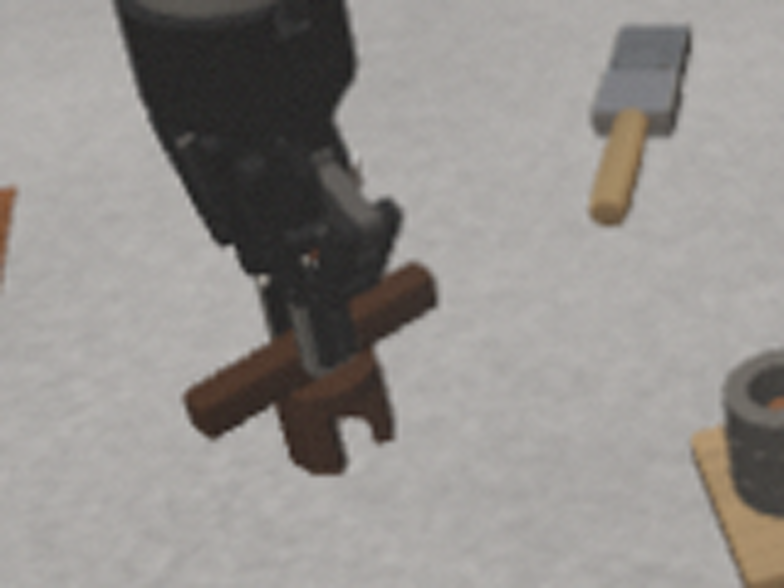

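Emit:
play_rows(
  rows="0 0 -0.025 0 255; 0 0 -0.04 0 255; 0 0 -0.03 0 255; 0 0 0 0 255; 0 0 0 0 255",
)

```text
time: 61.5
ee_pos: [513.8, -308.9, 144.0]
tcp_rot: [[0.866, 0.5, -0.003], [0.5, -0.866, -0.023], [-0.014, 0.019, -1.0]]
wrist_force: [-0.2, 0.4, -2.8]
opening: 14.4
```

```bash
python3 plan.py 620 32 150 1 255 35
```

```text
t=61.50 p=[ 513.8 -308.9  144. ] a=29.97 open=14.4 F=[-0.2  0.4 -2.8] n=11 tilt=[-0.0025 -0.0233]
rad 0.0099 tan -0.0213
0.0238 -0.0220 -0.0013 2.63 255; 0.0228 -0.0231 -0.0013 2.63 255; 0.0217 -0.0241 -0.0013 2.63 255; 0.0206 -0.0251 -0.0013 2.63 255; 0.0194 -0.0260 -0.0013 2.63 255; 0.0182 -0.0269 -0.0013 2.63 255; 0.0169 -0.0277 -0.0013 2.63 255; 0.0157 -0.0284 -0.0013 2.63 255
0.0143 -0.0291 -0.0013 2.63 255; 0.0130 -0.0297 -0.0013 2.63 255; 0.0116 -0.0303 -0.0013 2.63 255
```

Emit:
play_rows(
  rows="0.0160 -0.0150 -0.001 2 255; 0.0228 -0.0231 -0.0013 2.63 255; 0.0217 -0.0241 -0.0013 2.63 255; 0.0206 -0.0251 -0.0013 2.63 255; 0.0194 -0.0260 -0.0013 2.63 255; 0.0182 -0.0269 -0.0013 2.63 255; 0.0169 -0.0277 -0.0013 2.63 255; 0.012 -0.022 0 2.63 255",
)

```text
time: 62.3
ee_pos: [580.7, -71.1, 135.5]
tcp_rot: [[0.989, 0.146, -0.016], [0.146, -0.989, -0.019], [-0.019, 0.016, -1.0]]
wrist_force: [0.0, -0.7, -1.4]
opening: 14.3
```

Emit:
play_rows(
  rows="0 0 0 0 255; 0 0 0 0 255",
)

```text
time: 62.5
ee_pos: [579.7, -67.6, 132.5]
tcp_rot: [[0.988, 0.15, -0.02], [0.15, -0.989, -0.017], [-0.023, 0.014, -1.0]]
wrist_force: [-0.1, 0.6, -3.0]
opening: 14.4
```

```bash
python3 plan.py 620 31.5 150 1 255 35
```

```text
t=62.50 p=[579.7 -67.6 132.5] a=8.61 open=14.4 F=[-0.1  0.6 -3. ] n=4 tilt=[-0.0205 -0.0172]
rad -0.0183 tan -0.0195
0.0136 -0.0229 -0.0050 1.90 255; 0.0128 -0.0234 -0.0050 1.90 255; 0.0120 -0.0238 -0.0050 1.90 255; 0.0112 -0.0241 -0.0050 1.90 255
```

Emit:
play_rows(
  rows="0.0136 -0.0229 -0.006 1.9 255; 0.0128 -0.0234 -0.006 1.9 255; 0.0120 -0.0238 -0.005 1.9 255; 0.006 -0.015 0 1.5 255; 0 0 0 0 255; 0 0 0 0 255",
)

```text
time: 63.1
ee_pos: [613.3, 18.5, 142.5]
tcp_rot: [[0.999, 0.017, -0.028], [0.017, -1.0, -0.018], [-0.029, 0.017, -0.999]]
wrist_force: [0.3, 0.5, -1.7]
opening: 14.4
```

```bash
python3 plan.py 620 31.5 140 1 255 35
python3 - <<'E'
from h import *
snap('aa')
im=cv2.imread('pics/aa_scene.png'); cv2.imwrite('pics/aa_z.png',cv2.resize(im[150:290,220:400],None,fx=4.3,fy=4.3,interpolation=cv2.INTER_CUBIC))
E
```

```text
t=63.10 p=[613.3  18.5 142.5] a=0.96 open=14.4 F=[ 0.3  0.5 -1.7] n=1 tilt=[-0.0283 -0.0179]
rad -0.0288 tan -0.0171
0.0069 -0.0130 0.0021 -0.04 255
```

View pics/aa_z.png

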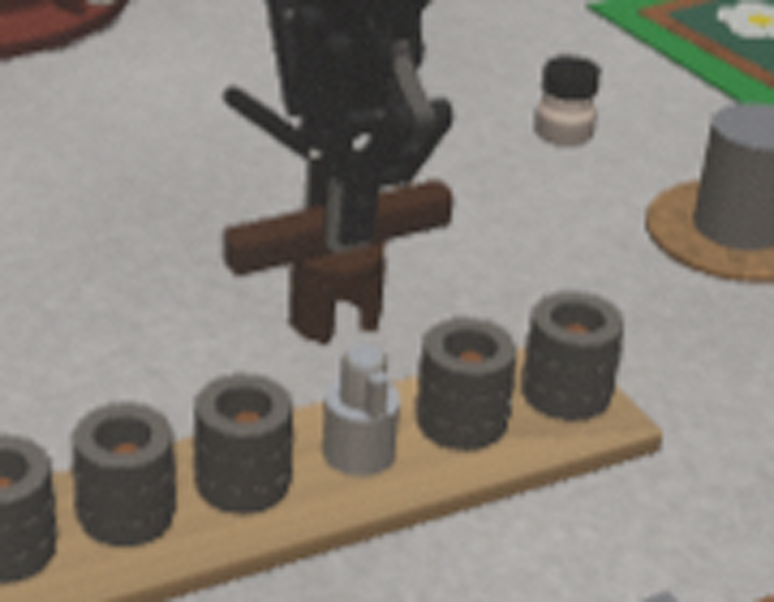

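Emit:
play_rows(
  rows="0.004 -0.006 -0.01 0 255; 0.003 -0.006 -0.01 0 255; 0 0 -0.01 0 255; 0 0 -0.01 0 255; 0 0 -0.01 0 255; 0 0 -0.01 0 255; 0 0 -0.01 0 255; 0 0 -0.01 0 255",
)

```text
time: 64.0
ee_pos: [622.5, 30.3, 229.5]
tcp_rot: [[1.0, 0.014, -0.028], [0.014, -1.0, -0.018], [-0.028, 0.018, -0.999]]
wrist_force: [-0.4, 0.4, -0.9]
opening: 14.1
```

Emit:
play_rows(
  rows="0 0 0.02 0 255; 0 0 0.03 0 255; 0 0 0.02 0 255; 0 0 0 0 255; 0 0 0 0 255",
)

```text
time: 64.5
ee_pos: [623.2, 28.8, 163.6]
tcp_rot: [[1.0, 0.014, -0.021], [0.014, -1.0, -0.018], [-0.022, 0.018, -1.0]]
wrist_force: [0.6, -0.2, -1.1]
opening: 14.2
```

```bash
python3 plan.py 620.3 31.5 140 1 255 35
```

```text
t=64.50 p=[623.2  28.8 163.6] a=0.79 open=14.2 F=[ 0.6 -0.2 -1.1] n=1 tilt=[-0.0213 -0.0185]
rad -0.0221 tan -0.0175
-0.0024 -0.0032 0.0236 -0.21 255
```

Another cycle.

Emit:
play_rows(
  rows="0 0 -0.01 0 255; 0 0 -0.01 0 255; 0 0 -0.01 0 255; 0 0 -0.01 0 255; 0 0 -0.01 0 255; 0 0 -0.01 0 255; 0 0 -0.01 0 255; 0 0 -0.01 0 255",
)

```text
time: 65.3
ee_pos: [626.7, 30.4, 255.5]
tcp_rot: [[1.0, 0.014, -0.015], [0.014, -1.0, -0.019], [-0.015, 0.019, -1.0]]
wrist_force: [0.2, 0.0, -1.1]
opening: 14.1
```

Emit:
play_rows(
  rows="0 0 0.025 0 255; 0 0 0.04 0 255; 0 0 0.03 0 255; 0 0 0 0 255; 0 0 0 0 255",
)

```text
time: 65.8
ee_pos: [628.3, 28.5, 164.0]
tcp_rot: [[1.0, 0.014, -0.008], [0.014, -1.0, -0.019], [-0.008, 0.019, -1.0]]
wrist_force: [0.1, -0.3, 0.1]
opening: 14.5
```

```bash
python3 plan.py 620.3 31.5 140 1 255 35
```

```text
t=65.80 p=[628.3  28.5 164. ] a=0.80 open=14.5 F=[ 0.1 -0.3  0.1] n=1 tilt=[-0.0079 -0.0193]
rad -0.0088 tan -0.0189
-0.0078 -0.0036 0.0240 -0.20 255
```

Emit:
play_rows(
  rows="-0.004 -0.002 0.015 -0.2 255; -0.004 -0.002 0.012 0 255; 0 0 0 0 255; 0 0 0 0 255",
)

```text
time: 66.2
ee_pos: [623.1, 31.8, 142.3]
tcp_rot: [[1.0, 0.017, -0.001], [0.017, -1.0, -0.02], [-0.001, 0.02, -1.0]]
wrist_force: [0.1, -0.2, -1.2]
opening: 14.4
```

```bash
python3 plan.py 620.5 31.5 133 1 255 35
python3 - <<'E'
from h import *
snap('ab')
im=cv2.imread('pics/ab_scene.png'); cv2.imwrite('pics/ab_z.png',cv2.resize(im[170:280,240:380],None,fx=5.5,fy=5.5,interpolation=cv2.INTER_CUBIC))
E
```

```text
t=66.20 p=[623.1  31.8 142.3] a=1.00 open=14.4 F=[ 0.1 -0.2 -1.2] n=1 tilt=[-0.0008 -0.0197]
rad -0.0018 tan -0.0197
-0.0026 0.0001 0.0093 0.00 255
```

View pics/ab_z.png

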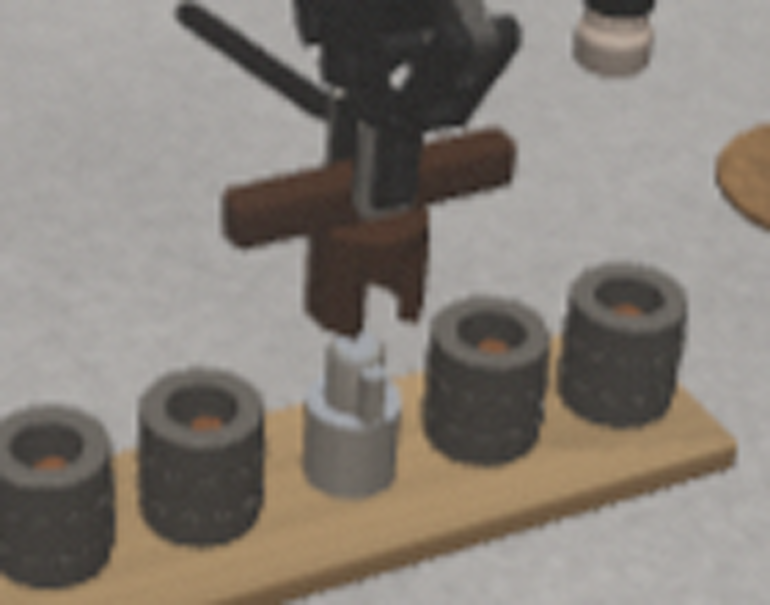

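Emit:
play_rows(
  rows="-0.0026 0.0012 0.007 0 255; 0 0 0.002 0 255; 0 0 0 0 255; 0 0 0 0 255",
)

```text
time: 66.7
ee_pos: [621.0, 30.0, 133.6]
tcp_rot: [[1.0, 0.017, 0.001], [0.017, -1.0, -0.02], [0.0, 0.02, -1.0]]
wrist_force: [-0.1, -0.8, -0.8]
opening: 14.2
```

```bash
python3 plan.py 620.5 30.7 98 1 255 12
python3 - <<'E'
from h import *
snap('ac')
im=cv2.imread('pics/ac_scene.png'); cv2.imwrite('pics/ac_z.png',cv2.resize(im[170:280,240:380],None,fx=5.5,fy=5.5,interpolation=cv2.INTER_CUBIC))
E
```

```text
t=66.70 p=[621.   30.  133.6] a=0.99 open=14.2 F=[-0.1 -0.8 -0.8] n=3 tilt=[ 0.0007 -0.0199]
rad -0.0003 tan -0.0199
-0.0002 -0.0005 0.0119 -0.00 255; -0.0002 -0.0005 0.0119 -0.00 255; -0.0002 -0.0005 0.0119 -0.00 255
```

View pics/ac_z.png

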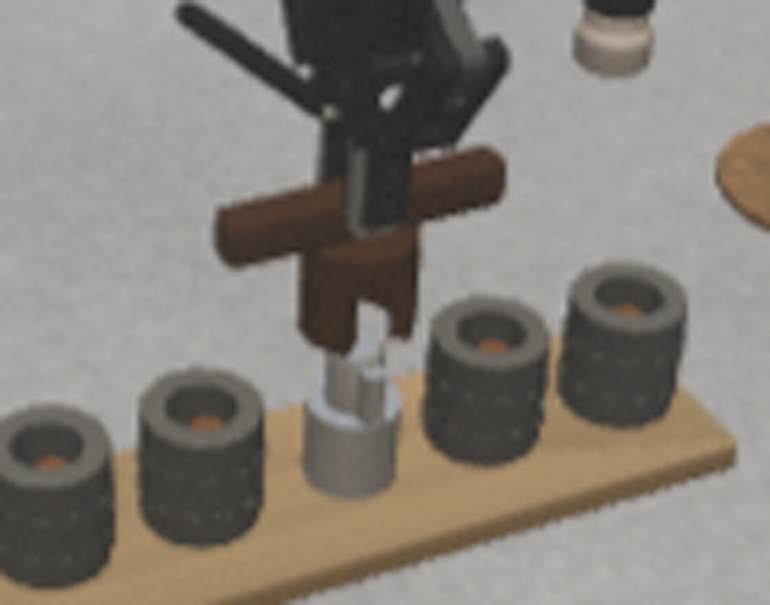

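Emit:
play_rows(
  rows="0 -0.0005 0.006 0 255; 0 -0.0002 0.008 0 255; 0 0 0 0 255; 0 0 0 0 255",
)

```text
time: 67.2
ee_pos: [621.1, 30.5, 118.1]
tcp_rot: [[1.0, 0.017, 0.001], [0.017, -1.0, -0.02], [0.0, 0.02, -1.0]]
wrist_force: [1.3, 0.2, -0.4]
opening: 14.0
```

```bash
python3 plan.py 620.5 30.5 98 1 255 12
python3 - <<'E'
from h import *
snap('ad')
im=cv2.imread('pics/ad_scene.png'); cv2.imwrite('pics/ad_z.png',cv2.resize(im[170:280,240:380],None,fx=5.5,fy=5.5,interpolation=cv2.INTER_CUBIC))
E
```

```text
t=67.20 p=[621.1  30.5 118.1] a=0.99 open=14.0 F=[ 1.3  0.2 -0.4] n=2 tilt=[ 0.0005 -0.0199]
rad -0.0004 tan -0.0199
-0.0003 -0.0002 0.0101 -0.01 255; -0.0003 -0.0002 0.0101 -0.01 255
```

View pics/ad_z.png

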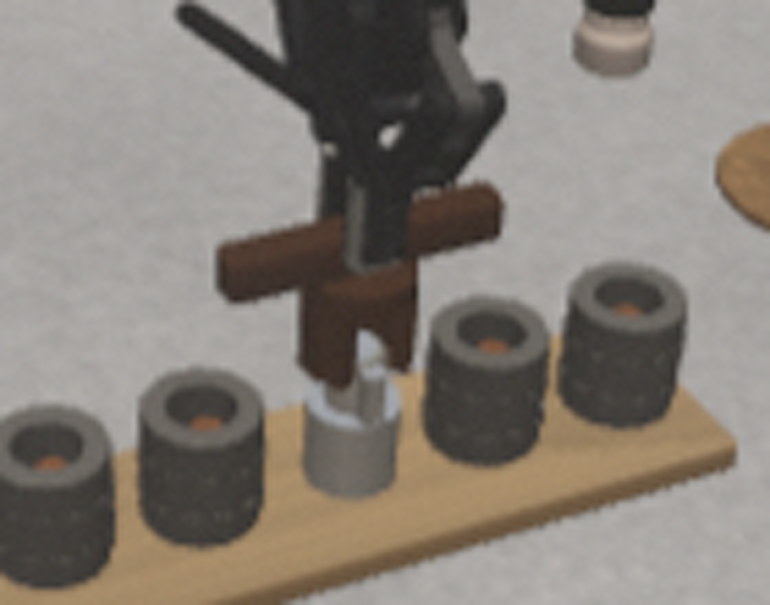

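Hub bottom is at ~70, over the stub with the rib entering the slot. Continue down.

Emit:
play_rows(
  rows="0 0 0.005 0 255; 0 0 0.006 0 255; 0 0 0.004 0 255; 0 0 0 0 255; 0 0 0 0 255",
)

```text
time: 67.8
ee_pos: [621.2, 30.2, 102.0]
tcp_rot: [[1.0, 0.017, 0.001], [0.017, -1.0, -0.02], [0.001, 0.02, -1.0]]
wrist_force: [0.1, -0.6, -1.4]
opening: 14.1
```

Emit:
play_rows(
  rows="0 0 0.002 0 255; 0 0 0.002 0 255; 0 0 0.001 0 255; 0 0 0 0 255",
)

```text
time: 68.2
ee_pos: [621.8, 30.2, 98.0]
tcp_rot: [[1.0, 0.017, 0.003], [0.017, -1.0, -0.02], [0.002, 0.02, -1.0]]
wrist_force: [0.6, 0.0, -1.5]
opening: 14.2
```

Emit:
play_rows(
  rows="0 0 0.0015 0 255; 0 0 0.0015 0 255",
)

```text
time: 68.4
ee_pos: [622.5, 30.2, 97.7]
tcp_rot: [[1.0, 0.018, 0.005], [0.018, -1.0, -0.02], [0.005, 0.02, -1.0]]
wrist_force: [-7.6, -0.6, 19.6]
opening: 14.2
```

Emit:
play_rows(
  rows="0 0 -0.001 0 180; 0 0 0 0 100; 0 0 0 0 0; 0 0 0 0 0; 0 0 0 0 0; 0 0 -0.02 0 0; 0 0 -0.04 0 0; 0 0 -0.04 0 0",
)

```text
time: 69.2
ee_pos: [618.3, 32.3, 195.0]
tcp_rot: [[1.0, 0.017, -0.006], [0.017, -1.0, -0.019], [-0.006, 0.019, -1.0]]
wrist_force: [2.3, -0.2, 1.0]
opening: 85.1
```

```bash
python3 plan.py 480 150 250 1 0 40
```

```text
t=69.20 p=[618.3  32.3 195. ] a=0.99 open=85.1 F=[ 2.3 -0.2  1. ] n=5 tilt=[-0.006  -0.0193]
rad -0.0071 tan -0.019
-0.0273 -0.0238 -0.0113 -0.00 0; -0.0273 -0.0238 -0.0113 -0.00 0; -0.0273 -0.0238 -0.0113 -0.00 0; -0.0273 -0.0238 -0.0113 -0.00 0; -0.0273 -0.0238 -0.0113 -0.00 0
```

Emit:
play_rows(
  rows="-0.025 0.030 -0.01 0 0; -0.03 0.035 -0.01 0 0; -0.03 0.035 -0.01 0 0; -0.03 0.035 -0.01 0 0; -0.03 0.035 -0.005 0 0; -0.025 0.03 0 0 0; -0.025 0.03 0 0 0; 0 0 0 0 0",
)

```text
time: 70.0
ee_pos: [425.2, -207.9, 252.0]
tcp_rot: [[1.0, 0.021, 0.007], [0.021, -1.0, -0.023], [0.006, 0.023, -1.0]]
wrist_force: [-0.4, 0.7, 0.5]
opening: 85.3
```

Run:
```python
from h import *; from meas import *
snap('ae'); sleeves(15); one('cup',6,70,56); one('glue_jar',0,50,40); one('paint_jar',0,45,40)
im=cv2.imread('pics/ae_scene.png'); cv2.imwrite('pics/ae_z.png',cv2.resize(im[150:310,190:430],None,fx=3.3,fy=3.3,interpolation=cv2.INTER_CUBIC))
im=cv2.imread('pics/ae_top.png'); cv2.imwrite('pics/ae_zt.png',cv2.resize(im[130:300,100:380],None,fx=2.8,fy=2.8,interpolation=cv2.INTER_CUBIC))
print(r.state()['time'])
```

```text
top [618.2 152.4] scene [616.2 151.4] joint [617.5 151.4  16.1] cost 0.14
top [615.1  94.1] scene [617.7  90.1] joint [615.1  93.1  12.4] cost 0.32
top [616.6 -30. ] scene [618.  -29.5] joint [617.  -29.5  14.2] cost 0.05
top [620.3 -88.4] scene [618.3 -89.1] joint [619.8 -89.   16.2] cost 0.1
top only [ 622.2 -145.4]
cup scene [504.1 344.8] 733
cup top [506.6 345.3] 739
glue_jar scene [359.2 308.1] 261
glue_jar top [361.  308.6] 340
paint_jar scene [ 361.5 -303.8] 317
paint_jar top [610.9  -7.7] 3615
70.5
```

View pics/ae_z.png

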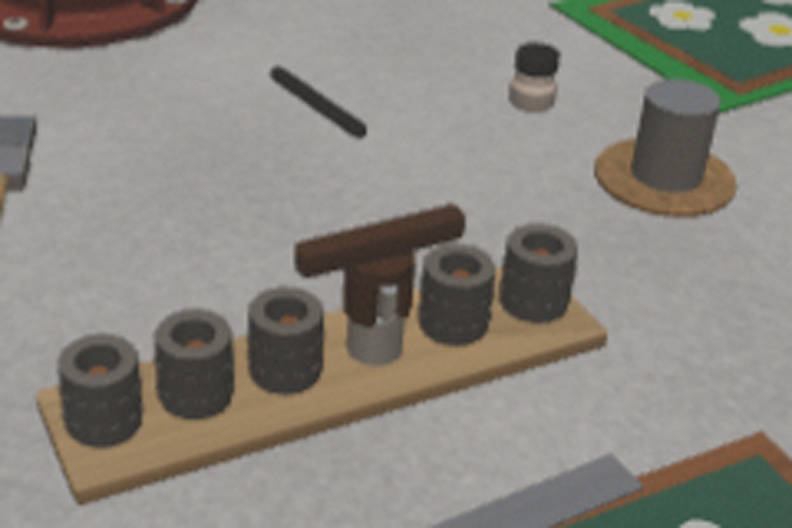

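View pics/ae_zt.png

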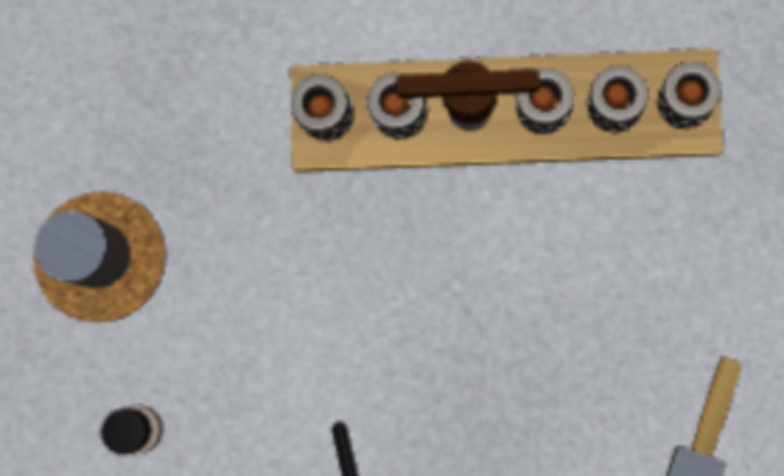

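View pics/ae_scene.png

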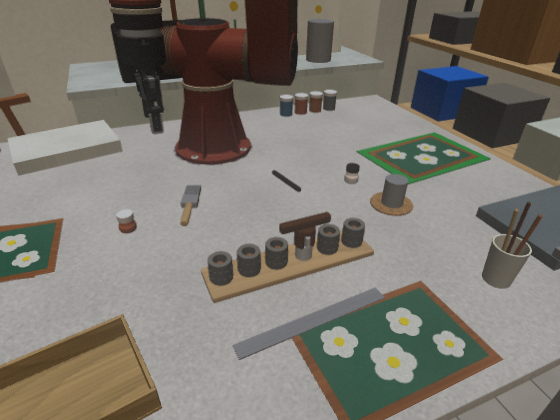

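Run:
```python
from h import *
n='scene'; im=cv2.imread('pics/ae_scene.png'); k=8; x0,y0=270,200
for tag,z0 in(('50',50),('55',55)):
    cr=cv2.resize(im[y0:y0+70,x0:x0+95],None,fx=k,fy=k,interpolation=cv2.INTER_CUBIC)
    p=(618.5,30.3); a=np.radians(1); M=np.array([[np.cos(a),-np.sin(a)],[np.sin(a),np.cos(a)]])
    q=np.array([[8,55],[8,-55],[-8,-55],[-8,55]])@M.T+p
    bar=np.vstack([np.c_[q,[41.+z0]*4],np.c_[q,[61.+z0]*4]])
    for P,c in((bar,(0,255,0)),(cyl(*p,z0,41,43),(0,255,255)),(cyl(*p,15,35,36),(0,0,255))):
        cv2.polylines(cr,[np.round((sil(n,P)-[x0,y0]+.5)*k).astype(np.int32)],True,c,1)
    cv2.imwrite(f'pics/ae_h{tag}.png',cr)
```

```text
(no output)
```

View pics/ae_h50.png

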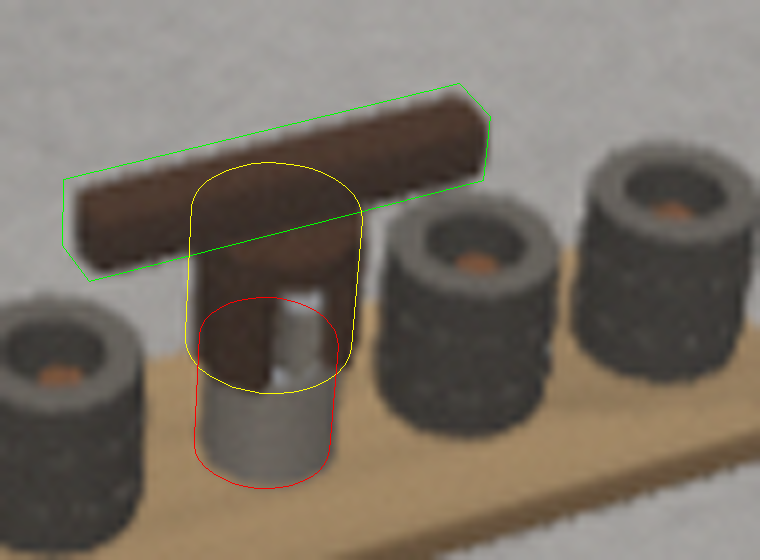

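```bash
python3 -c "
from rig import r
print(r.state()['time'], r.finish_job())"
```

```text
the job is handed in; nothing more can be done
70.5 None
```

I finished the whole job and handed it in at 70.5 s, with the gripper open and nothing in contact with it.

**What I did, in order**
- **Cup:** I lifted it off the post and set it upside down on the cork mat.
- **Sleeves:** All five were present. I pushed one onto each spigot; the one that got knocked aside mid-run was found again and seated too.
- **Handle:** I turned it about 29° so the slot faced the key rib, then pushed it onto the post.

**Final checks**
- **Cup:** The cameras put it at (506.6, 345.3) and (504.1, 344.8). The mat centre is about (505, 344.5), so the cup is wholly on it.
- **Sleeves:** Lower ends measured 12 to 16 mm above the table, against 15 mm for the top of the base. One sleeve (spigot 0) had only a top-camera reading at the end, with no height, but it stopped at the right height with 23 N of resistance. On the other four, three met clear resistance (10, 31 and 21 N). The one on spigot 4 did not show a clear force, but it would go no lower.
- **Handle:** It stopped at the expected height with 20 N of resistance. The scene-camera outline matches a hub bottom at 50 mm, with the rib in the slot.
- **Other things:** The glue jar is within 1 mm of where it was first measured. The paint jar shows in its place in the scene picture (about 3 mm off by its fit), but the final top-camera reading of it was a false match, so I didn't count it.

**Disagreements and faults**
- The two cameras differed by about 3 mm in x. I trusted the top camera, adjusted by where things sat once gripped.
- The tool drifted up to 3° off vertical during the moves. I reduced most of that before fitting the handle.

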